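# Draw the end panel of a brush rack tight with its cam lock

## Task

Finish putting the small wooden brush rack together: bring the loose end panel square up to the board so that its ball-headed stud goes into the hole in the board's edge and the panel rests on the two cork pads, then turn the cam lock on the board clockwise until its slot has drawn the stud firmly tight. Stop when it is snug, do not over-tighten it, and leave the cam tight, the panel standing upright and the other things on the counter undisturbed.

Things in the scene. Friction and masses are not known exactly. Their poses are not given: they have to be found in the camera images.
- rack_board: Fixed pale wood board, 140 (its x) x 130 (its y) x 50 mm high, lying on the counter. Origin at the centre of its underside. Its edge at y = -65 mm faces the loose panel and holds the bore (x = 0, 24 mm up) and, at x = -42 and +42 mm, two spring-backed cork pads 26 wide, 30 high. The pads stand out 3 to 8 mm, differently each time, and give 15 N per mm together.
- bore (a point): Centre of the mouth of the round 26 mm bore in the board's edge, chamfered 3 mm: board frame (0, -65, 24) mm. The stud goes in here, along the board's +y.
- cam_lock: Steel cam let into the board's top: round cap 62 mm wide, its top 51 mm above the counter, with an upright wing to grip, 46 long (its x) x 11 thick (its y) x 36 mm high, top at 87 mm. Origin mid-wing, on the vertical axis, 70 mm up. Tightens clockwise from above, stop at 1.75 rad. At the start the wing is within 0.1 rad of parallel to the edge and the slot's mouth (black mark) faces the bore.
- slot_lip (a point): Leading lip of the cam's curved slot, inside the cam, turning with it; 27.5 mm from the axis, at stud height. After about 0.5 rad clockwise it passes behind the ball; from there the slot draws the ball in by 9.5 mm per rad. Turning is easy at first (0.06 N m); once the panel bears on the pads the moment rises steadily; before 0.75 rad it is never tight. The cam stays where it is let go.
- cam_axis (a point): On the cam's axis at stud height: board frame (0, -21, 24) mm. Turning takes 0.06 N m plus about 0.017 N m per newton between stud and cam. Snug is 9 to 25 N there: stop at about 0.28 N m. Creep in steps of 0.01 rad: after quicker steps the arm springs back and reads too little. Snug comes between 0.8 and 1.5 rad from where the wing is parallel to the edge, as the pads stand.
- end_panel: Loose pale wood panel standing upright: 120 (its x) x 22 thick (its y) x 90 mm high, about 0.35 kg. Origin at its centre, 45 mm above the counter. The stud sticks out of its +y face, towards the board, at x = 0, 24 mm above the counter. Assembled, its axes are parallel to the board's. It can be gripped across its thickness at the top, which stands 40 mm above the board's top.
- stud_head (a point): Centre of the stud's 17 mm ball head, 44.5 mm from the panel's origin along its +y and 21 mm below it. Between ball and panel: a 6 mm neck, and at the panel a tapered collar, 14 mm long, 23 mm thick (16 at its tip), with 1.5 mm to spare in the bore. When the panel touches the pads the ball is 13.5 to 18.5 mm from the cam axis.
- water_pot: Bystander: speckled pale pot, 68 mm wide, 63 high. Origin at its foot. Leave alone.
- masking_tape: Bystander: roll of tape lying flat, 96 mm wide, 25 high. Origin at its underside. Leave alone.
- test_pinch_pot: Bystander: small clay pinch pot, 62 mm wide, 38 high. Origin at its foot. Leave alone.
- needle_tool: Bystander: pin tool with a ribbed grey grip, 110 mm long. Origin at its underside. Leave alone.
Things that resemble listed ones, but are neither listed nor needed, are in the scene too. Leave any orange look-alike of the end_panel alone.

How it is judged:
On the way, in this order (a step that is already met when the one before it is completed fails the run):
1. the stud's ball head is inside the cam, up to the pads (horizontal distance between stud_head and cam_axis below 0.0205 m and angle between the y axis of end_panel and the y axis of rack_board, either way round below 0.08 rad), for 0.2 s.
2. the cam has drawn the stud tight (contact force between end_panel and cam_lock above 9 N), for 0.2 s.
At the end, for the whole second after the job is handed in: The cam, let go, pulls on the stud with 9 to 25 N; it stands more than 0.6 rad from where its wing is parallel to the edge; the ball head is within 19.5 mm of the cam axis; the panel is upright and square to the board within 0.06 rad and at rest (contact force between end_panel and cam_lock between 9 and 25 N and horizontal distance between stud_head and cam_axis below 0.0195 m and angle between the x axis of cam_lock and the x axis of rack_board, either way round above 0.6 rad and angle between the y axis of end_panel and the y axis of rack_board, either way round below 0.06 rad and angle between end_panel's own z axis and vertical below 0.06 rad and linear speed of end_panel below 0.01 m/s); the robot touches nothing.
It fails at once if the cam was over-tightened, or the stud rammed into it (over 40 N between panel and cam) (contact force between end_panel and cam_lock above 40 N).
It fails at once if the panel was tipped over (angle between end_panel's own z axis and vertical above 0.5 rad).
It fails at once if a bystander (pot, tape, pinch pot or pin tool) was moved more than 20 mm (distance of any of water_pot, masking_tape, test_pinch_pot, needle_tool from where it was at the start of the episode above 0.02 m).
It also fails if it takes over 72 s, if anything falls off the work surface, if the arm or the gripper's body presses on something with over 40 N, if the wrist force passes 120 N, or if a joint passes its speed limit or range.

## Robot

A 7-joint arm with a two-finger parallel gripper is mounted at the origin on a cart in front of the work surface, level with it; the furniture and walls round the work are solid. World frame = base frame: x ahead of the robot, y to its left, z up, the work surface at z = 0. Lengths are in m, angles in rad, forces in N, time in s.
With the tool pointing down it reaches from about 0.35 to 0.9 m from the base axis. Payload 8.1 kg.
Tool frame: the origin (TCP) lies on the centre line of the jaws, within the pads' length; the fingertips stand 22 mm ahead of it and the grasp point (between the pads) lies 3 mm ahead of it (arm.finger_overhang is the distance from the TCP to the fingertips, in m); z points along the fingers, y is the direction in which the jaws open and shut (so a half turn about z gives the same grasp; the last joint's range is limited). The gripper opens to 92 mm and grips with 3 to 60 N. Pads are 19 mm wide; open, the fingers measure 130 mm over their backs; the gripper's body (75 mm by 190 mm) begins 47 mm behind the grasp point.
Start: joints at [-1.333, 0.434, 0.025, 1.573, -0.012, 1.134, -0.075], TCP at [0.209, 0.589, 0.249] pointing down, gripper open.
Joint ranges: [-2.62, 2.62], [-0.44, 2.09], [-1.27, 1.32], [0.08, 2.57], [-1.32, 4.46], [0.12, 2], [-2.74, 2.74]. Speed limits (rad/s): [2.22, 2.22, 3.01, 3.01, 3.14, 3.14, 3.14].

## Interface

Orientations are given as a rotation vector (axis times angle).
In Python, from cell import arm gives the robot as it stands. The module is installed in compiled form; this text tells all that it offers.
- The arm moves only by the tool step_arm, never from a script. Its argument "plan" is a list of rows, each an object of numbers: "wx", "wy", "wz": the turn, a rotation vector about the tool's x, y, z in units of 6 degrees (1.0 is 6 degrees); "tx", "ty", "tz": the shift along the tool's x, y, z in cm; "hand": the opening, from 0 (shut) to 1 (fully open). A call has exactly 10 rows; each row shifts and turns the commanded pose from where the row before left it, along the tool's axes as they then stand; what a row does not reach is not made up. A row lasts 1/12 s, in which the tool goes at most 41.7 mm and 7.16 degrees, less where a joint would pass 70% of its speed; a pose out of reach is approached as far as the arm can. A call is refused whole if a number of a shift passes 4.17 or a number of a turn 1, either way. A call with a gripper value outside its range is refused whole. The fingers move at their own pace and stop on an object; "force" is the grip in N (left out, the last holds). Time passes only in rows, so rows that do not move let the fingers close, or fill a call up. It gives the time, the measured TCP pose, the force and the opening at its end, in the units of the state.
- arm.observe(): the state, without advancing time (a new reading comes with each control period).
- arm.get_image(name): name is "side" or "top"; returns (picture, depth): 480x640x3 uint8, red, green, blue; 480x640 float32, m along the optical axis (not along the pixel's ray), 0 where there is no reading.
- arm.calibration(name): a dict with "mtx" (3x3 intrinsics, pixels), "R" (3x3) and "t" (3): a world point X has camera coordinates R X + t. Camera axes: x right, y down, z forward; pixel columns grow to the right and rows downward; lengths in m; the calibration is good to about 2 mm. A picture is of the moment at which its call begins. calibration takes no time and is no camera call.
- arm.sign_off(): hands the job in, once; it reports no verdict.
The state is a dict: "clock": time; "joints": joint angles; "dq": joint speeds; "joint_efforts": joint torques, N m; "position": TCP position; "ee_rot": TCP orientation; "force": force on the tool from outside, world axes, zero at the start; "ft_torque": the same for the moment, N m; "width": opening from 0.0 (shut) to 1.0 (fully open).
Only numpy, scipy, OpenCV 4.12 (cv2) and the standard library are available. Lean on these libraries where they do the work, as an engineer would, in place of code of your own. Each camera call takes 0.05 s, during which the arm holds its last target.

## Working session

There is one attempt and no reset: what is moved stays moved. The work goes in short steps, Python scripts to look and compute and a tool call to move; the robot and the scene stay as the last step left them, time stands still between calls to the robot, and variables do not carry over. Pictures are saved under pics/ and viewed, and the job is handed in when it is done.

Besides the shell and the picture viewer there is one more tool, called after "Emit:" as a command line: name --argument value ..., lists and objects as JSON in quotes. step_arm: Moves the arm, as the interface text tells. Its arguments: {"type":"object","properties":{"plan":{"type":"array"},"force":{"type":"number"}},"required":["plan"]}

```bash
mkdir -p pics; python3 - <<'E'
from cell import arm
import cv2,numpy as np
for n in("side","top"):
    p,d=arm.get_image(n); cv2.imwrite(f"pics/{n}0.png",p[:,:,::-1]); np.savez(f"{n}0.npz",p=p,d=d)
    c=arm.calibration(n); print(n,c["mtx"].round(1).tolist(),c["R"].round(3).tolist(),c["t"].round(3).tolist())
print(arm.observe(),arm.finger_overhang)
E
```

```text
side [[494.7, 0.0, 326.6], [0.0, 494.7, 236.8], [0.0, 0.0, 1.0]] [[0.973, -0.229, -0.013], [-0.147, -0.581, -0.8], [0.176, 0.781, -0.6]] [-0.515, 0.085, 1.167]
top [[539.7, 0.0, 321.7], [0.0, 539.7, 233.9], [0.0, 0.0, 1.0]] [[0.034, -0.999, -0.005], [-0.977, -0.032, -0.211], [0.21, 0.013, -0.978]] [-0.074, 0.501, 1.15]
{'clock': 0.1, 'joints': array([-1.33258203,  0.43514444,  0.02499434,  1.57398783, -0.01160416,
        1.13397275, -0.07508246]), 'dq': array([ 0.00033059, -0.00119525, -0.00026185, -0.00250549,  0.00138998,
        0.00026845, -0.00052346]), 'joint_efforts': array([ 3.19370854e-03, -6.69123816e+01,  9.87966210e-01, -3.15145218e+01,
       -6.05212105e-02,  3.74201545e-02,  6.64868276e-05]), 'position': array([0.20882832, 0.58864617, 0.24803624]), 'ee_rot': array([-5.32856932e-01, -3.09596792e+00,  2.14148641e-03]), 'force': array([ 0.28145165, -0.75740672,  0.13701018]), 'ft_torque': array([ 0.00037722, -0.04458898,  0.02525156]), 'width': 1.0022193583815784} 0.022
```

View pics/side0.png

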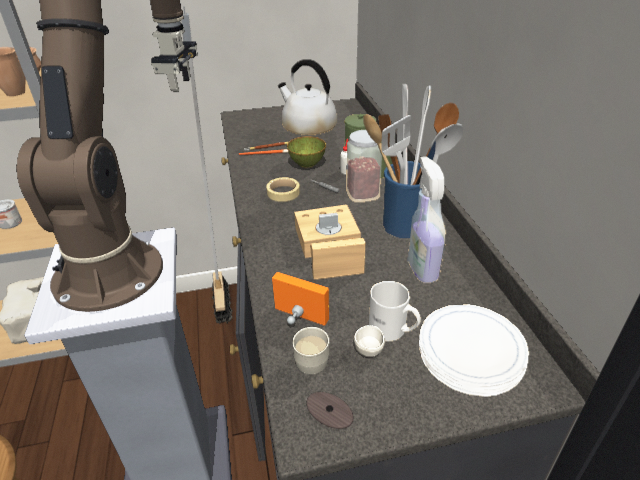

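View pics/top0.png

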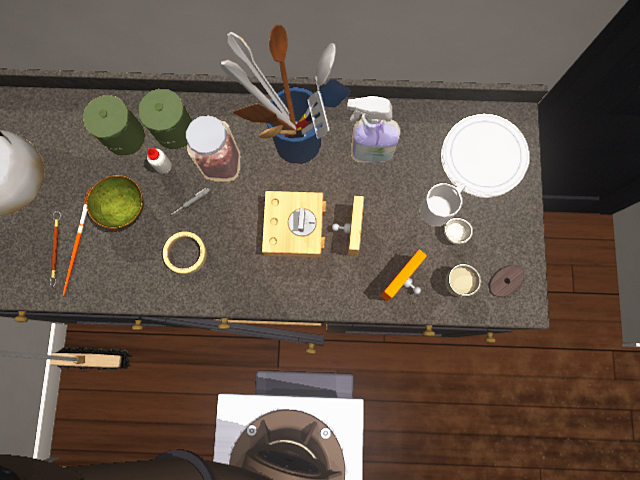

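```bash
cat > h.py <<'E'
import numpy as np,cv2
from cell import arm
def cloud(n,d):
    c=arm.calibration(n);K,R,t=c["mtx"],np.array(c["R"]),np.array(c["t"])
    v,u=np.mgrid[0:480,0:640]
    P=np.stack([(u-K[0,2])/K[0,0]*d,(v-K[1,2])/K[1,1]*d,d],-1)
    return (P-t)@R
def ray(n,uv,z):
    c=arm.calibration(n);K,R,t=c["mtx"],np.array(c["R"]),np.array(c["t"])
    q=np.atleast_2d(uv).astype(float)
    D=np.c_[(q[:,0]-K[0,2])/K[0,0],(q[:,1]-K[1,2])/K[1,1],np.ones(len(q))]@R
    C=-R.T@t
    return C+D*((z-C[2])/D[:,2])[:,None]
def proj(n,X):
    c=arm.calibration(n);q=(np.atleast_2d(X)@np.array(c["R"]).T+c["t"])@np.array(c["mtx"]).T
    return q[:,:2]/q[:,2:]
def rect(n,m,z):
    k=cv2.findContours(m.astype(np.uint8),cv2.RETR_EXTERNAL,cv2.CHAIN_APPROX_NONE)[0]
    k=max(k,key=cv2.contourArea)[:,0]
    w=ray(n,k,z)[:,:2]
    r=cv2.minAreaRect((w*1000).astype(np.float32)); return r,cv2.boxPoints(r)
E
python3 - <<'E'
from h import *
f=np.load("top0.npz");p,d=f["p"],f["d"];P=cloud("top",d);z=P[...,2]
print("counter z",np.median(z[280:300,230:300]))
reg=np.zeros(z.shape,bool);reg[180:265,255:330]=1
regp=np.zeros(z.shape,bool);regp[180:270,335:375]=1
print([np.percentile(z[reg],q).round(4) for q in(5,30,50,70,95,99)])
print(np.percentile(z[regp],[5,50,90,99]))
for nm,r,lo,hi,zz in(("board",reg,.04,.06,.05),("panel",regp,.08,.1,.09),("wing",reg,.075,.1,.087),("capwing",reg,.0505,.1,.051),("stud",regp,.015,.05,.024)):
    m=r&(z>lo)&(z<hi); print(nm,m.sum(),rect("top",m,zz), P[m].mean(0).round(4))
im=cv2.resize(p[170:280,250:430,::-1],None,fx=4.4,fy=4.4,interpolation=cv2.INTER_CUBIC);cv2.imwrite("pics/z0.png",im)
E
```

```text
counter z 0.000543671154575758
[np.float64(-0.002), np.float64(0.0024), np.float64(0.0473), np.float64(0.0506), np.float64(0.0546), np.float64(0.0874)]
[-0.0032179   0.00145128  0.0896788   0.09413145]
board 3430 (((529.9288940429688, 6.996437072753906), (142.28392028808594, 137.98623657226562), 0.0356719084084034), array([[458.744   ,  75.94525 ],
       [458.82993 , -62.04096 ],
       [601.1138  , -61.952377],
       [601.02783 ,  76.03383 ]], dtype=float32)) [0.5289 0.0109 0.0504]
panel 553 (((523.9152221679688, -130.0272216796875), (22.075639724731445, 121.70072174072266), 86.27037811279297), array([[ 462.47574 , -137.08347 ],
       [ 583.9187  , -144.99988 ],
       [ 585.35474 , -122.97098 ],
       [ 463.91174 , -115.054565]], dtype=float32)) [ 0.5236 -0.13    0.0903]
wing 113 (((529.3275756835938, -10.464608192443848), (11.52863597869873, 47.071311950683594), 86.93548583984375), array([[505.5174   , -14.962459 ],
       [552.5214   , -17.478909 ],
       [553.13776  ,  -5.966758 ],
       [506.13373  ,  -3.4503078]], dtype=float32)) [ 0.5299 -0.0105  0.0865]
capwing 1932 (((530.2230834960938, 10.833293914794922), (140.88800048828125, 129.8468780517578), 0.05960250645875931), array([[459.71155 ,  75.68342 ],
       [459.84668 , -54.163387],
       [600.7346  , -54.01683 ],
       [600.5995  ,  75.82997 ]], dtype=float32)) [0.5294 0.0083 0.0546]
stud 142 (((522.9102783203125, -103.22554779052734), (32.85810470581055, 34.400665283203125), 1.3350821733474731), array([[ 506.08493 ,  -86.412674],
       [ 506.88644 , -120.804   ],
       [ 539.7356  , -120.03842 ],
       [ 538.9341  ,  -85.647095]], dtype=float32)) [ 0.5142 -0.1102  0.0326]
```

View pics/z0.png

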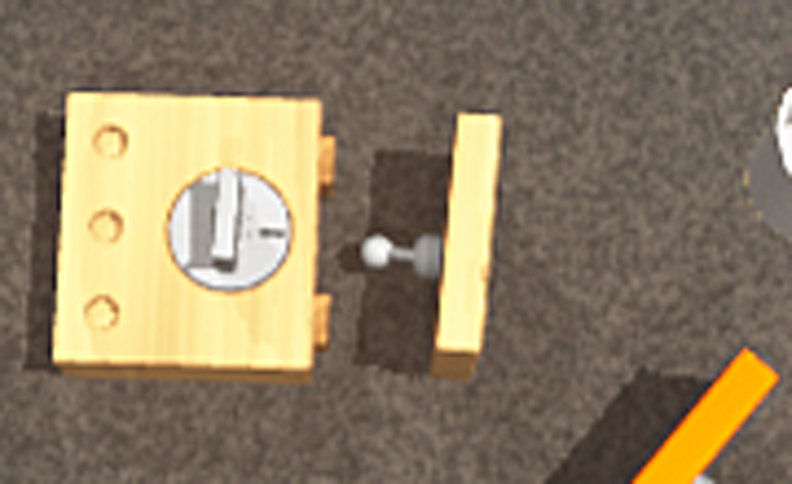

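```bash
cat > edges.py <<'E'
from h import *
import sys
def edge(p,axis,rng,lo,hi,zz,sgn,n="top"):
    # subpixel gradient-peak edge: for each row/col in rng find max gradient of blue-ish contrast between lo..hi
    g=p[...,0].astype(float)-0.0; g=cv2.GaussianBlur(g,(0,0),.8)
    pts=[]
    for k in range(*rng):
        l=(g[k,lo:hi] if axis=="row" else g[lo:hi,k]); q=sgn*np.diff(l)
        i=int(np.argmax(q))
        if 0<i<len(q)-1:
            a,b,c=q[i-1:i+2]; i=i+.5*(a-c)/(a-2*b+c)
        e=lo+i+.5; pts.append((e,k) if axis=="row" else (k,e))
    w=ray(n,pts,zz)[:,:2]
    l=cv2.fitLine((w*1000).astype(np.float32),cv2.DIST_HUBER,0,.01,.01).ravel()
    return l
E
python3 - <<'E'
from edges import *
p=np.load("top0.npz")["p"]
print("board left",edge(p,"row",(196,250),257,272,.05,1))
print("board right",edge(p,"row",(214,234),318,329,.05,-1))
print("board top",edge(p,"col",(270,318),186,198,.05,1))
print("panel left",edge(p,"row",(200,244),346,360,.09,1))
print("panel right",edge(p,"row",(200,246),358,370,.09,-1))
print("panel top",edge(p,"col",(356,362),190,203,.09,1))
E
```

```text
board left [ 9.9999982e-01 -6.2663911e-04  5.3042645e+02  7.6035240e+01]
board right [ 9.9997550e-01  6.9961380e-03  5.3258130e+02 -5.5430367e+01]
board top [9.282032e-05 1.000000e+00 6.012597e+02 1.312842e+00]
panel left [ 9.9791449e-01 -6.4549632e-02  5.2367590e+02 -1.1965062e+02]
panel right [ 9.9786562e-01 -6.5300949e-02  5.0210538e+02 -1.4075417e+02]
panel top [ 5.0079175e-03 -9.9998748e-01  5.8415698e+02 -1.3461990e+02]
```

```bash
cat >> h.py <<'E'
from scipy.spatial.transform import Rotation as Ro
def go(x,y,z,yaw):
    "remaining shift in tool cm (tool y at yaw+90deg, pointing down), turn in 6deg units"
    s=arm.observe();R=Ro.from_rotvec(s["ee_rot"]).as_matrix()
    c,n=np.cos(yaw),np.sin(yaw)
    T=np.array([[-c,-n,0],[-n,c,0],[0,0,-1.]])
    print("t",s["clock"],"pos",s["position"].round(4),"F",s["force"].round(2),"M",s["ft_torque"].round(3),"w",round(s["width"],3))
    print("shift now-frame cm",(R.T@(np.array([x,y,z])-s["position"])*100).round(2),"target-frame",(T.T@(np.array([x,y,z])-s["position"])*100).round(2),"turn",(Ro.from_matrix(R.T@T).as_rotvec()/np.radians(6)).round(2))
E
python3 -c "
from h import *;go(.524,-.1305,.20,-.065)"
```

```text
t 0.1 pos [0.2088 0.5886 0.248 ] F [ 0.28 -0.76  0.14] M [ 0.    -0.045  0.025] w 1.002
shift now-frame cm [-53.75 -57.23   4.89] target-frame [-36.12 -69.72   4.8 ] turn [-0.01 -0.   -2.63]
```

Emit:
step_arm --plan '[{"wz": -0.9,"hand": 1},{"wz": -0.9},{"wz": -0.85,"tx": -0.6,"ty": -1.2},{"tx": -1.2,"ty": -2.3},{"tx": -1.2,"ty": -2.3},{"tx": -1.2,"ty": -2.3},{"tx": -1.2,"ty": -2.3},{"tx": -1.2,"ty": -2.3},{"tx": -1.2,"ty": -2.3},{"tx": -1.2,"ty": -2.3}]'

```text
invalid input at $.plan[0]: expected keys wx, wy, wz, tx, ty, tz, hand
```

```bash
python3 -c "
from h import *;go(.524,-.1305,.20,-.065)"
```

```text
t 0.1 pos [0.2088 0.5886 0.248 ] F [ 0.28 -0.76  0.14] M [ 0.    -0.045  0.025] w 1.002
shift now-frame cm [-53.75 -57.23   4.89] target-frame [-36.12 -69.72   4.8 ] turn [-0.01 -0.   -2.63]
```

All keys are needed in every row.

Emit:
step_arm --plan '[{"wx": 0,"wy": 0,"wz": -0.9,"tx": 0,"ty": 0,"tz": 0,"hand": 1},{"wx": 0,"wy": 0,"wz": -0.9,"tx": 0,"ty": 0,"tz": 0,"hand": 1},{"wx": 0,"wy": 0,"wz": -0.85,"tx": -0.6,"ty": -1.2,"tz": 0,"hand": 1},{"wx": 0,"wy": 0,"wz": 0,"tx": -1.2,"ty": -2.3,"tz": 0,"hand": 1},{"wx": 0,"wy": 0,"wz": 0,"tx": -1.2,"ty": -2.3,"tz": 0,"hand": 1},{"wx": 0,"wy": 0,"wz": 0,"tx": -1.2,"ty": -2.3,"tz": 0,"hand": 1},{"wx": 0,"wy": 0,"wz": 0,"tx": -1.2,"ty": -2.3,"tz": 0,"hand": 1},{"wx": 0,"wy": 0,"wz": 0,"tx": -1.2,"ty": -2.3,"tz": 0,"hand": 1},{"wx": 0,"wy": 0,"wz": 0,"tx": -1.2,"ty": -2.3,"tz": 0,"hand": 1},{"wx": 0,"wy": 0,"wz": 0,"tx": -1.2,"ty": -2.3,"tz": 0,"hand": 1}]'

```text
clock: 0.93
position: [0.2869, 0.4088, 0.2484]
ee_rot: [-0.099, -3.14, 0.001]
force: [1.5, -0.0, 0.4]
width: 0.998
```

```bash
python3 -c "
from h import *;go(.524,-.1305,.20,-.065)"
```

```text
t 0.9333 pos [0.2869 0.4088 0.2484] F [ 1.52 -0.04  0.38] M [ 0.014 -0.001  0.018] w 0.998
shift now-frame cm [-27.08 -52.32   4.87] target-frame [-27.16 -52.28   4.84] turn [-0.01 -0.    0.02]
```

Emit:
step_arm --plan '[{"wx": 0,"wy": 0,"wz": 0,"tx": -1.4,"ty": -2.6,"tz": 0,"hand": 1},{"wx": 0,"wy": 0,"wz": 0,"tx": -1.4,"ty": -2.6,"tz": 0,"hand": 1},{"wx": 0,"wy": 0,"wz": 0,"tx": -1.4,"ty": -2.6,"tz": 0,"hand": 1},{"wx": 0,"wy": 0,"wz": 0,"tx": -1.4,"ty": -2.6,"tz": 0,"hand": 1},{"wx": 0,"wy": 0,"wz": 0,"tx": -1.4,"ty": -2.6,"tz": 0,"hand": 1},{"wx": 0,"wy": 0,"wz": 0,"tx": -1.4,"ty": -2.6,"tz": 0,"hand": 1},{"wx": 0,"wy": 0,"wz": 0,"tx": -1.4,"ty": -2.6,"tz": 0,"hand": 1},{"wx": 0,"wy": 0,"wz": 0,"tx": -1.4,"ty": -2.6,"tz": 0,"hand": 1},{"wx": 0,"wy": 0,"wz": 0,"tx": -1.4,"ty": -2.6,"tz": 0,"hand": 1},{"wx": 0,"wy": 0,"wz": 0,"tx": -1.4,"ty": -2.6,"tz": 0,"hand": 1}]'

```text
clock: 1.77
position: [0.4101, 0.1404, 0.2486]
ee_rot: [-0.099, -3.14, -0.0]
force: [0.3, 0.7, 0.1]
width: 0.999
```

```bash
python3 -c "
from h import *;go(.524,-.1305,.20,-.065)"
```

```text
t 1.7667 pos [0.4101 0.1404 0.2486] F [0.3  0.75 0.15] M [ 0.006 -0.105  0.023] w 0.999
shift now-frame cm [-13.09 -26.32   4.86] target-frame [-13.13 -26.3    4.86] turn [-0.   -0.    0.02]
```

Emit:
step_arm --plan '[{"wx": 0,"wy": 0,"wz": 0,"tx": -1.5,"ty": -2.9,"tz": 0,"hand": 1},{"wx": 0,"wy": 0,"wz": 0,"tx": -1.5,"ty": -2.9,"tz": 0,"hand": 1},{"wx": 0,"wy": 0,"wz": 0,"tx": -1.5,"ty": -2.9,"tz": 0,"hand": 1},{"wx": 0,"wy": 0,"wz": 0,"tx": -1.5,"ty": -2.9,"tz": 0,"hand": 1},{"wx": 0,"wy": 0,"wz": 0,"tx": -1.5,"ty": -2.9,"tz": 0,"hand": 1},{"wx": 0,"wy": 0,"wz": 0,"tx": -1.5,"ty": -2.9,"tz": 0,"hand": 1},{"wx": 0,"wy": 0,"wz": 0,"tx": -1.5,"ty": -2.9,"tz": 0,"hand": 1},{"wx": 0,"wy": 0,"wz": 0,"tx": -1.4,"ty": -2.9,"tz": 0,"hand": 1},{"wx": 0,"wy": 0,"wz": 0,"tx": -1.2,"ty": -2.5,"tz": 0,"hand": 1},{"wx": 0,"wy": 0,"wz": 0,"tx": 0,"ty": 0,"tz": 0,"hand": 1}]'

```text
clock: 2.6
position: [0.5252, -0.1289, 0.2487]
ee_rot: [0.11, 3.139, -0.005]
force: [-0.5, 0.0, 0.8]
width: 0.999
```

```bash
python3 -c "
from h import *;go(.524,-.1305,.080,-.065)"
```

```text
t 2.6 pos [ 0.5252 -0.1289  0.2487] F [-0.48  0.01  0.8 ] M [ 0.009  0.028 -0.028] w 0.999
shift now-frame cm [ 0.12 -0.11 16.87] target-frame [ 0.11 -0.16 16.87] turn [-0.03  0.01 -0.05]
```

Emit:
step_arm --plan '[{"wx": 0,"wy": 0,"wz": 0,"tx": 0,"ty": -0.15,"tz": 1.8,"hand": 1},{"wx": 0,"wy": 0,"wz": 0,"tx": 0,"ty": 0,"tz": 2.0,"hand": 1},{"wx": 0,"wy": 0,"wz": 0,"tx": 0,"ty": 0,"tz": 2.0,"hand": 1},{"wx": 0,"wy": 0,"wz": 0,"tx": 0,"ty": 0,"tz": 2.0,"hand": 1},{"wx": 0,"wy": 0,"wz": 0,"tx": 0,"ty": 0,"tz": 2.0,"hand": 1},{"wx": 0,"wy": 0,"wz": 0,"tx": 0,"ty": 0,"tz": 2.0,"hand": 1},{"wx": 0,"wy": 0,"wz": 0,"tx": 0,"ty": 0,"tz": 2.0,"hand": 1},{"wx": 0,"wy": 0,"wz": 0,"tx": 0,"ty": 0,"tz": 1.6,"hand": 1},{"wx": 0,"wy": 0,"wz": 0,"tx": 0,"ty": 0,"tz": 1.0,"hand": 1},{"wx": 0,"wy": 0,"wz": 0,"tx": 0,"ty": 0,"tz": 0,"hand": 1}]'

```text
clock: 3.43
position: [0.5228, -0.1237, 0.0828]
ee_rot: [-0.099, -3.136, -0.001]
force: [0.7, 0.2, 0.8]
width: 1.004
```

```bash
python3 -c "
from h import *;go(.524,-.1305,.080,-.065)"
```

```text
t 3.4333 pos [ 0.5228 -0.1237  0.0828] F [0.71 0.16 0.78] M [0.023 0.053 0.019] w 1.004
shift now-frame cm [-0.16 -0.67  0.28] target-frame [-0.16 -0.67  0.28] turn [ 0.   -0.04  0.02]
```

Emit:
step_arm --plan '[{"wx": 0,"wy": 0,"wz": 0,"tx": 0,"ty": 0,"tz": 0.0,"hand": 1},{"wx": 0,"wy": 0,"wz": 0,"tx": -0.1,"ty": -0.3,"tz": 0.1,"hand": 1},{"wx": 0,"wy": 0,"wz": 0,"tx": 0,"ty": -0.3,"tz": 0.1,"hand": 1},{"wx": 0,"wy": 0,"wz": 0,"tx": 0,"ty": 0,"tz": 0,"hand": 1},{"wx": 0,"wy": 0,"wz": 0,"tx": 0,"ty": 0,"tz": 0,"hand": 1},{"wx": 0,"wy": 0,"wz": 0,"tx": 0,"ty": 0,"tz": 0,"hand": 1},{"wx": 0,"wy": 0,"wz": 0,"tx": 0,"ty": 0,"tz": 0,"hand": 0.6},{"wx": 0,"wy": 0,"wz": 0,"tx": 0,"ty": 0,"tz": 0,"hand": 0.6},{"wx": 0,"wy": 0,"wz": 0,"tx": 0,"ty": 0,"tz": 0,"hand": 0.6},{"wx": 0,"wy": 0,"wz": 0,"tx": 0,"ty": 0,"tz": 0,"hand": 0.6}]'

```text
clock: 4.27
position: [0.5249, -0.1303, 0.0828]
ee_rot: [0.099, 3.14, 0.0]
force: [-0.1, 0.6, 0.8]
width: 0.761
```

```bash
python3 -c "
from h import *;go(.524,-.1305,.080,-.065)
p,d=arm.get_image('top');cv2.imwrite('pics/z1.png',cv2.resize(p[150:300,250:450,::-1],None,fx=4,fy=4))
p,d=arm.get_image('side');cv2.imwrite('pics/z2.png',cv2.resize(p[150:300,250:450,::-1],None,fx=4,fy=4))"
```

```text
t 4.2667 pos [ 0.5249 -0.1303  0.0828] F [-0.05  0.64  0.76] M [ 0.047  0.024 -0.037] w 0.761
shift now-frame cm [ 0.09 -0.03  0.28] target-frame [ 0.09 -0.03  0.28] turn [0.   0.   0.02]
```

View pics/z1.png

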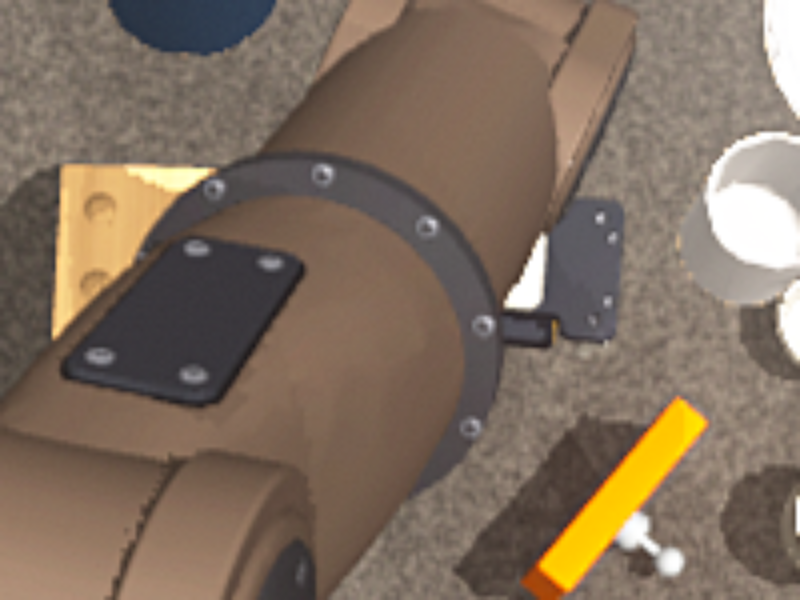

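View pics/z2.png

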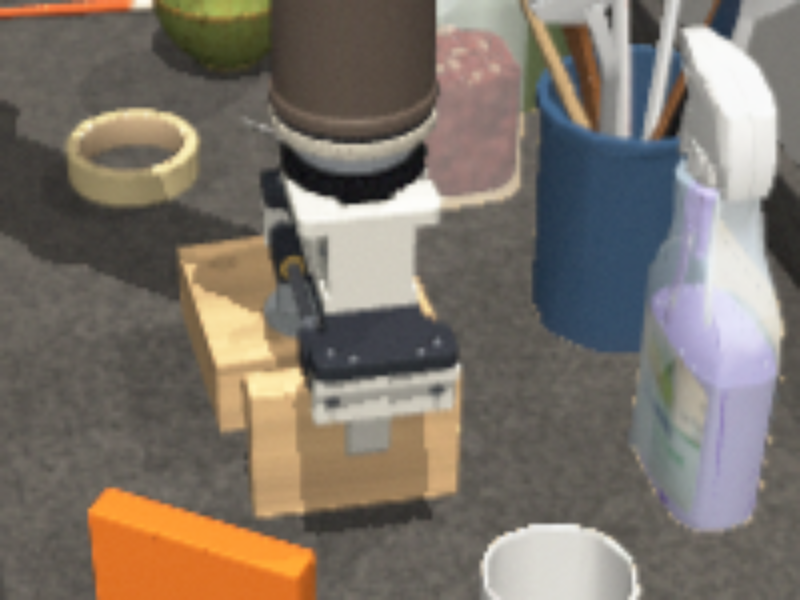

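Emit:
step_arm --plan '[{"wx": 0,"wy": 0,"wz": 0,"tx": 0,"ty": 0,"tz": 0,"hand": 0.1},{"wx": 0,"wy": 0,"wz": 0,"tx": 0,"ty": 0,"tz": 0,"hand": 0.1},{"wx": 0,"wy": 0,"wz": 0,"tx": 0,"ty": 0,"tz": 0,"hand": 0.1},{"wx": 0,"wy": 0,"wz": 0,"tx": 0,"ty": 0,"tz": 0,"hand": 0.1},{"wx": 0,"wy": 0,"wz": 0,"tx": 0,"ty": 0,"tz": 0,"hand": 0.1},{"wx": 0,"wy": 0,"wz": 0,"tx": 0,"ty": 0,"tz": 0,"hand": 0.1},{"wx": 0,"wy": 0,"wz": 0,"tx": 0,"ty": 0,"tz": 0,"hand": 0.1},{"wx": 0,"wy": 0,"wz": 0,"tx": 0,"ty": 0,"tz": 0,"hand": 0.1},{"wx": 0,"wy": 0,"wz": 0,"tx": 0,"ty": 0,"tz": 0,"hand": 0.1},{"wx": 0,"wy": 0,"wz": 0,"tx": 0,"ty": 0,"tz": 0,"hand": 0.1}]' --force 30

```text
clock: 5.2
position: [0.5249, -0.1304, 0.0827]
ee_rot: [-0.1, -3.14, -0.0]
force: [0.1, -1.0, -1.4]
width: 0.234
```

```bash
python3 -c "
from h import *;go(.5302,-.0905,.0828,0.)"
```

```text
t 5.2 pos [ 0.5249 -0.1304  0.0827] F [ 0.09 -0.99 -1.43] M [-0.014 -0.078  0.028] w 0.234
shift now-frame cm [-0.28  4.01 -0.01] target-frame [-0.53  3.99 -0.01] turn [ 0.   -0.   -0.61]
```

```bash
python3 - <<'E'
from edges import *
f=np.load("top0.npz");p=f["p"]
im=cv2.resize(p[185:265,285:365],None,fx=8,fy=8,interpolation=cv2.INTER_CUBIC)
g=cv2.cvtColor(im,cv2.COLOR_RGB2HSV)
m=((g[...,1]<60)&(g[...,2]>90)).astype(np.uint8)
n,l,st,c=cv2.connectedComponentsWithStats(m)
for i in range(1,n):
    if st[i,4]>300: print(st[i],c[i], ((c[i]+.5)/8-.5+[285,185]).round(2))
cv2.imwrite("pics/m.png",np.hstack([cv2.cvtColor(m*255,cv2.COLOR_GRAY2BGR)]))
cv2.imwrite("pics/im.png",im[...,::-1])
def near(axis,rng,lo,hi,zz,sgn): 
    return edge(p,axis,rng,lo,hi,zz,sgn)
print("board bottom(top-face)",edge(p,"col",(270,318),244,255,.05,-1))
print("panel bottom",edge(p,"col",(351,357),243,254,.09,-1))
print("panel top",edge(p,"col",(355,362),190,203,.09,1))
E
```

```text
[  289     0   351   162 23879] [495.6885548   51.13706604] [346.52 190.95]
[ 27  29  74  18 576] [64.91145833 40.75520833] [292.68 189.66]
[ 208   35  154  161 2652] [314.62895928 100.03016591] [323.89 197.07]
[139  40  58  13 301] [170.95016611  45.82724252] [305.93 190.29]
[609  93  12  74 405] [616.24938272 126.9382716 ] [361.59 200.43]
[ 620  158   20  182 1228] [632.22964169 260.55944625] [363.59 217.13]
[   27   185   220   223 37519] [137.81185533 299.21024014] [301.79 221.96]
[306 247   9  79 486] [310.08847737 283.00411523] [323.32 219.94]
[ 375  304  150   82 7827] [454.38290533 340.85498914] [341.36 227.17]
[615 347  25 102 809] [625.36588381 400.41285538] [362.73 234.61]
[322 447  12  72 483] [327.54451346 482.57142857] [325.51 244.88]
[ 580  453   60  125 1715] [610.73760933 518.28746356] [360.9  249.35]
[294 526  27  35 329] [303.9118541  541.54407295] [322.55 252.26]
[604 552  36  42 646] [622.91176471 576.86068111] [362.43 256.67]
[ 413  562   93   47 1307] [462.38408569 582.84391737] [342.36 257.42]
[ 506  575   65   56 1125] [546.232      595.74844444] [352.84 259.03]
[  0 577  80  20 511] [ 38.44031311 584.20156556] [289.37 257.59]
[209 584  78  10 470] [246.29361702 589.55744681] [315.35 258.26]
[574 596  51  44 908] [598.16629956 620.07819383] [359.33 262.07]
[382 598  28  33 447] [392.84340045 613.99552573] [333.67 261.31]
[ 434  598  101   42 2337] [477.34274711 621.94694052] [344.23 262.31]
board bottom(top-face) [3.1283605e-03 9.9999511e-01 4.5908734e+02 1.3196640e+00]
panel bottom [ 1.2100596e-02 -9.9992681e-01  4.6378302e+02 -1.2630177e+02]
panel top [ 5.7384213e-03  9.9998355e-01  5.8418292e+02 -1.3352350e+02]
```

View pics/im.png

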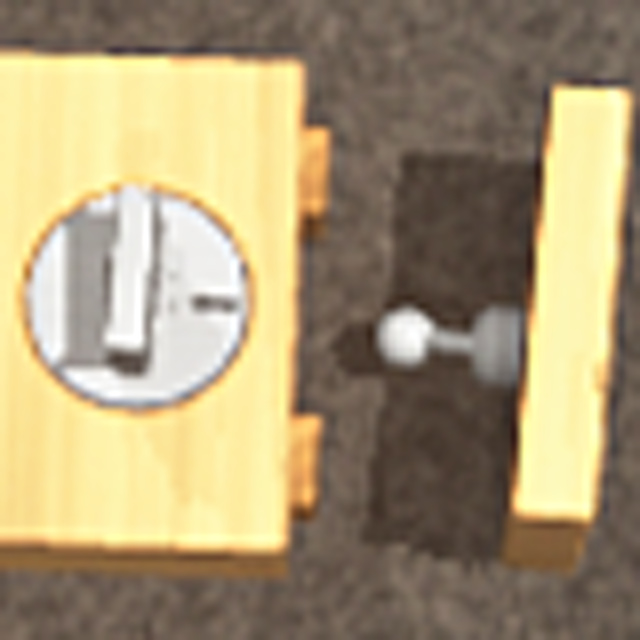

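View pics/m.png

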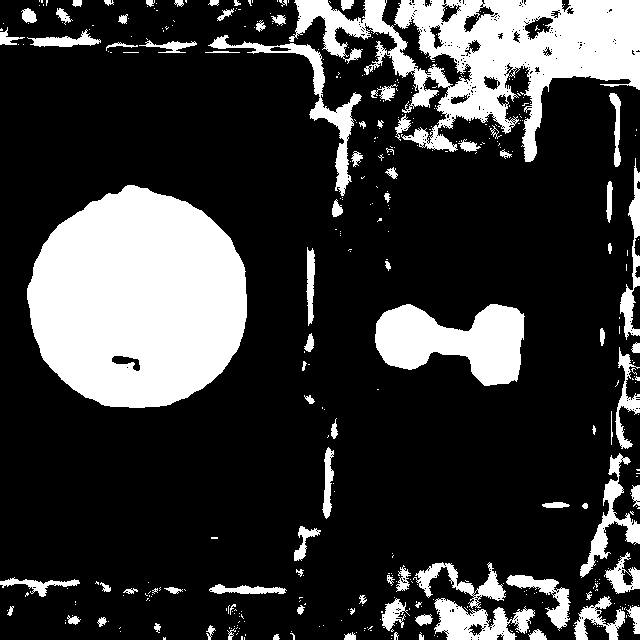

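```bash
python3 - <<'E'
from h import *
f=lambda x,y:[(x+.5)/8-.5+285,(y+.5)/8-.5+185]
print("cap",ray("top",[f(137,298)],.051),"ball",ray("top",[f(405,337)],.025))
print("pads",ray("top",[f(331,160),f(321,460)],.039)) 
E
```

```text
cap [[ 0.53011299 -0.0105936   0.051     ]] ball [[ 0.52735258 -0.08637978  0.025     ]]
pads [[ 0.57522562 -0.06360275  0.039     ]
 [ 0.48790257 -0.0636454   0.039     ]]
```

Emit:
step_arm --plan '[{"wx": 0,"wy": 0,"wz": -0.2,"tx": 0,"ty": 0,"tz": 0,"hand": 0.1},{"wx": 0,"wy": 0,"wz": -0.2,"tx": 0,"ty": 0,"tz": 0,"hand": 0.1},{"wx": 0,"wy": 0,"wz": -0.2,"tx": 0,"ty": 0,"tz": 0,"hand": 0.1},{"wx": 0,"wy": 0,"wz": 0,"tx": -0.2,"ty": 0.2,"tz": 0,"hand": 0.1},{"wx": 0,"wy": 0,"wz": 0,"tx": -0.2,"ty": 0.4,"tz": 0,"hand": 0.1},{"wx": 0,"wy": 0,"wz": 0,"tx": -0.2,"ty": 0.4,"tz": 0,"hand": 0.1},{"wx": 0,"wy": 0,"wz": 0,"tx": 0,"ty": 0.4,"tz": 0,"hand": 0.1},{"wx": 0,"wy": 0,"wz": 0,"tx": 0,"ty": 0.4,"tz": 0,"hand": 0.1},{"wx": 0,"wy": 0,"wz": 0,"tx": 0,"ty": 0,"tz": 0,"hand": 0.1},{"wx": 0,"wy": 0,"wz": 0,"tx": 0,"ty": 0,"tz": 0,"hand": 0.1}]'

```text
clock: 6.03
position: [0.5311, -0.1113, 0.0827]
ee_rot: [-0.001, 3.141, 0.001]
force: [0.9, 1.4, -1.3]
width: 0.239
```

```bash
python3 -c "
from h import *;go(.5308,-.0755,.0828,0.)
p,d=arm.get_image('side');cv2.imwrite('pics/z3.png',cv2.resize(p[180:300,270:430,::-1],None,fx=5,fy=5))"
```

```text
t 6.0333 pos [ 0.5311 -0.1113  0.0827] F [ 0.93  1.42 -1.26] M [ 0.347 -0.105 -0.003] w 0.239
shift now-frame cm [ 0.03  3.58 -0.01] target-frame [ 0.03  3.58 -0.01] turn [0.01 0.   0.01]
```

View pics/z3.png

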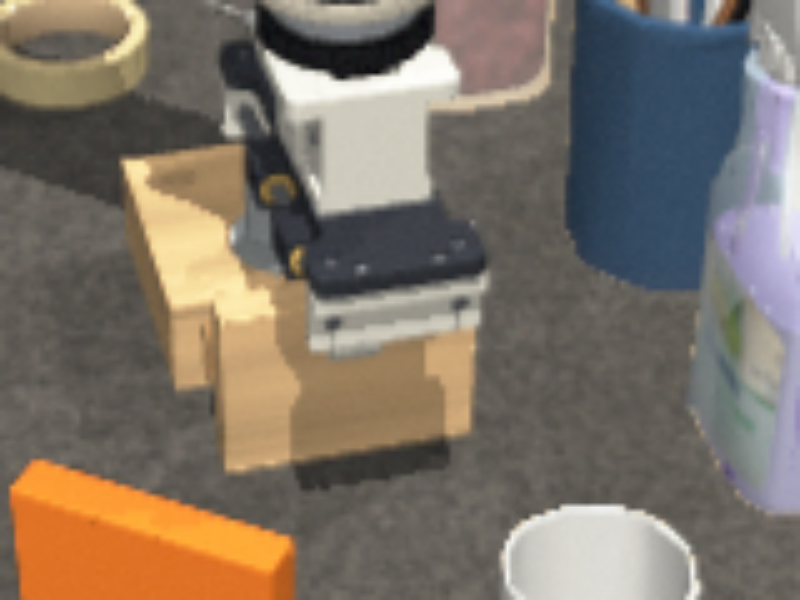

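Emit:
step_arm --plan '[{"wx": 0,"wy": 0,"wz": 0,"tx": 0,"ty": 0.3,"tz": 0,"hand": 0.1},{"wx": 0,"wy": 0,"wz": 0,"tx": 0,"ty": 0.3,"tz": 0,"hand": 0.1},{"wx": 0,"wy": 0,"wz": 0,"tx": 0,"ty": 0.3,"tz": 0,"hand": 0.1},{"wx": 0,"wy": 0,"wz": 0,"tx": 0,"ty": 0.3,"tz": 0,"hand": 0.1},{"wx": 0,"wy": 0,"wz": 0,"tx": 0,"ty": 0.3,"tz": 0,"hand": 0.1},{"wx": 0,"wy": 0,"wz": 0,"tx": 0,"ty": 0.3,"tz": 0,"hand": 0.1},{"wx": 0,"wy": 0,"wz": 0,"tx": 0,"ty": 0.3,"tz": 0,"hand": 0.1},{"wx": 0,"wy": 0,"wz": 0,"tx": 0,"ty": 0.3,"tz": 0,"hand": 0.1},{"wx": 0,"wy": 0,"wz": 0,"tx": 0,"ty": 0,"tz": 0,"hand": 0.1},{"wx": 0,"wy": 0,"wz": 0,"tx": 0,"ty": 0,"tz": 0,"hand": 0.1}]'

```text
clock: 6.92
position: [0.5309, -0.0876, 0.0827]
ee_rot: [0.0, -3.141, -0.001]
force: [0.4, 0.9, -1.9]
width: 0.235
```

```bash
python3 -c "
from h import *;go(.5308,-.0755,.0828,0.)"
```

```text
t 6.9167 pos [ 0.5309 -0.0876  0.0827] F [ 0.39  0.91 -1.91] M [ 0.359  0.025 -0.047] w 0.235
shift now-frame cm [ 0.01  1.21 -0.01] target-frame [ 0.01  1.21 -0.01] turn [ 0.01 -0.    0.  ]
```

Free so far. On with smaller steps.

Emit:
step_arm --plan '[{"wx": 0,"wy": 0,"wz": 0,"tx": 0,"ty": 0.15,"tz": 0,"hand": 0.1},{"wx": 0,"wy": 0,"wz": 0,"tx": 0,"ty": 0.15,"tz": 0,"hand": 0.1},{"wx": 0,"wy": 0,"wz": 0,"tx": 0,"ty": 0.15,"tz": 0,"hand": 0.1},{"wx": 0,"wy": 0,"wz": 0,"tx": 0,"ty": 0.15,"tz": 0,"hand": 0.1},{"wx": 0,"wy": 0,"wz": 0,"tx": 0,"ty": 0.15,"tz": 0,"hand": 0.1},{"wx": 0,"wy": 0,"wz": 0,"tx": 0,"ty": 0.15,"tz": 0,"hand": 0.1},{"wx": 0,"wy": 0,"wz": 0,"tx": 0,"ty": 0.15,"tz": 0,"hand": 0.1},{"wx": 0,"wy": 0,"wz": 0,"tx": 0,"ty": 0,"tz": 0,"hand": 0.1},{"wx": 0,"wy": 0,"wz": 0,"tx": 0,"ty": 0,"tz": 0,"hand": 0.1},{"wx": 0,"wy": 0,"wz": 0,"tx": 0,"ty": 0,"tz": 0,"hand": 0.1}]'

```text
clock: 7.75
position: [0.5309, -0.0776, 0.0827]
ee_rot: [-0.0, -3.141, -0.001]
force: [0.3, 0.5, -2.6]
width: 0.239
```

```bash
python3 -c "
from h import *;go(.5308,-.074,.0828,0.)"
```

```text
t 7.75 pos [ 0.5309 -0.0776  0.0827] F [ 0.25  0.51 -2.59] M [ 0.202 -0.035  0.013] w 0.239
shift now-frame cm [ 0.01  0.36 -0.01] target-frame [ 0.01  0.36 -0.01] turn [ 0. -0. -0.]
```

Emit:
step_arm --plan '[{"wx": 0,"wy": 0,"wz": 0,"tx": 0,"ty": 0.05,"tz": 0,"hand": 0.1},{"wx": 0,"wy": 0,"wz": 0,"tx": 0,"ty": 0.05,"tz": 0,"hand": 0.1},{"wx": 0,"wy": 0,"wz": 0,"tx": 0,"ty": 0.05,"tz": 0,"hand": 0.1},{"wx": 0,"wy": 0,"wz": 0,"tx": 0,"ty": 0.05,"tz": 0,"hand": 0.1},{"wx": 0,"wy": 0,"wz": 0,"tx": 0,"ty": 0.05,"tz": 0,"hand": 0.1},{"wx": 0,"wy": 0,"wz": 0,"tx": 0,"ty": 0.05,"tz": 0,"hand": 0.1},{"wx": 0,"wy": 0,"wz": 0,"tx": 0,"ty": 0.05,"tz": 0,"hand": 0.1},{"wx": 0,"wy": 0,"wz": 0,"tx": 0,"ty": 0.0,"tz": 0,"hand": 0.1},{"wx": 0,"wy": 0,"wz": 0,"tx": 0,"ty": 0,"tz": 0,"hand": 0.1},{"wx": 0,"wy": 0,"wz": 0,"tx": 0,"ty": 0,"tz": 0,"hand": 0.1}]'

```text
clock: 8.58
position: [0.5309, -0.0743, 0.0827]
ee_rot: [-0.001, -3.142, -0.0]
force: [-0.6, 0.3, -3.2]
width: 0.24
```

```bash
python3 -c "
from h import *;go(.5308,-.074,.0828,0.)"
```

```text
t 8.5833 pos [ 0.5309 -0.0743  0.0827] F [-0.64  0.31 -3.22] M [ 0.045 -0.043  0.013] w 0.24
shift now-frame cm [ 0.01  0.03 -0.01] target-frame [ 0.01  0.03 -0.01] turn [ 0. -0. -0.]
```

Emit:
step_arm --plan '[{"wx": 0,"wy": 0,"wz": 0,"tx": 0,"ty": 0.05,"tz": 0,"hand": 0.1},{"wx": 0,"wy": 0,"wz": 0,"tx": 0,"ty": 0.05,"tz": 0,"hand": 0.1},{"wx": 0,"wy": 0,"wz": 0,"tx": 0,"ty": 0.05,"tz": 0,"hand": 0.1},{"wx": 0,"wy": 0,"wz": 0,"tx": 0,"ty": 0.05,"tz": 0,"hand": 0.1},{"wx": 0,"wy": 0,"wz": 0,"tx": 0,"ty": 0,"tz": 0,"hand": 0.1},{"wx": 0,"wy": 0,"wz": 0,"tx": 0,"ty": 0,"tz": 0,"hand": 0.1},{"wx": 0,"wy": 0,"wz": 0,"tx": 0,"ty": 0,"tz": 0,"hand": 0.1},{"wx": 0,"wy": 0,"wz": 0,"tx": 0,"ty": 0.0,"tz": 0,"hand": 0.1},{"wx": 0,"wy": 0,"wz": 0,"tx": 0,"ty": 0,"tz": 0,"hand": 0.1},{"wx": 0,"wy": 0,"wz": 0,"tx": 0,"ty": 0,"tz": 0,"hand": 0.1}]'

```text
clock: 9.42
position: [0.5309, -0.0732, 0.0827]
ee_rot: [0.002, 3.141, -0.001]
force: [1.4, -5.2, -4.6]
width: 0.236
```

```bash
python3 -c "
from h import *;go(.5308,-.074,.0828,0.)"
```

```text
t 9.4167 pos [ 0.5309 -0.0732  0.0827] F [ 1.37 -5.17 -4.6 ] M [-1.345 -0.089  0.26 ] w 0.236
shift now-frame cm [ 0.01 -0.08 -0.01] target-frame [ 0.01 -0.08 -0.01] turn [-0.01  0.   -0.01]
```

Emit:
step_arm --plan '[{"wx": 0,"wy": 0,"wz": 0,"tx": 0,"ty": 0,"tz": 0,"hand": 0.3},{"wx": 0,"wy": 0,"wz": 0,"tx": 0,"ty": 0,"tz": 0,"hand": 0.35},{"wx": 0,"wy": 0,"wz": 0,"tx": 0,"ty": 0,"tz": 0,"hand": 0.4},{"wx": 0,"wy": 0,"wz": 0,"tx": 0,"ty": 0,"tz": 0,"hand": 0.42},{"wx": 0,"wy": 0,"wz": 0,"tx": 0,"ty": 0,"tz": 0,"hand": 0.42},{"wx": 0,"wy": 0,"wz": 0,"tx": 0,"ty": 0,"tz": 0,"hand": 0.42},{"wx": 0,"wy": 0,"wz": 0,"tx": 0,"ty": 0,"tz": -0.8,"hand": 0.42},{"wx": 0,"wy": 0,"wz": 0,"tx": 0,"ty": 0,"tz": -1.5,"hand": 0.42},{"wx": 0,"wy": 0,"wz": 0,"tx": 0,"ty": 0,"tz": -1.5,"hand": 0.42},{"wx": 0,"wy": 0,"wz": 0,"tx": 0,"ty": 0,"tz": -0.8,"hand": 0.42}]'

```text
clock: 10.25
position: [0.5316, -0.0725, 0.1306]
ee_rot: [0.001, 3.14, -0.0]
force: [0.8, -0.5, -1.0]
width: 0.418
```

```bash
python3 -c "
from h import *;go(.5300,-.0105,.082,-.054);print(arm.observe()['joints'].round(3))
p,d=arm.get_image('side');cv2.imwrite('pics/z4.png',cv2.resize(p[180:300,270:430,::-1],None,fx=5,fy=5))"
```

```text
t 10.25 pos [ 0.5316 -0.0725  0.1306] F [ 0.75 -0.52 -0.97] M [-0.01  -0.04   0.027] w 0.418
shift now-frame cm [0.18 6.2  4.86] target-frame [0.5  6.19 4.86] turn [0.   0.02 0.51]
[-0.228  0.436  0.356  1.95  -0.209  0.789  1.815]
```

View pics/z4.png

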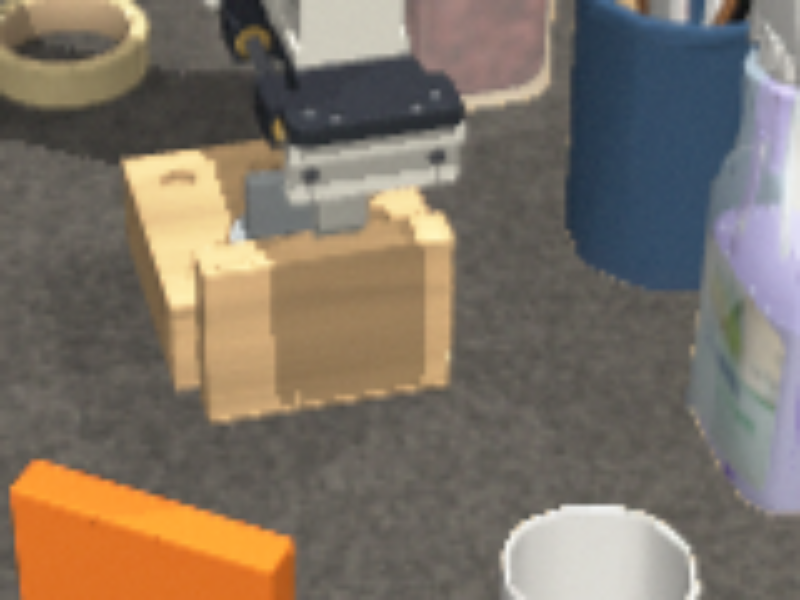

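Emit:
step_arm --plan '[{"wx": 0,"wy": 0,"wz": 0,"tx": 0,"ty": 0.7,"tz": 0,"hand": 0.4},{"wx": 0,"wy": 0,"wz": 0,"tx": 0.1,"ty": 1.2,"tz": 0,"hand": 0.4},{"wx": 0,"wy": 0,"wz": 0,"tx": 0.1,"ty": 1.4,"tz": 0,"hand": 0.4},{"wx": 0,"wy": 0,"wz": 0,"tx": 0,"ty": 1.4,"tz": 0,"hand": 0.4},{"wx": 0,"wy": 0,"wz": 0,"tx": 0,"ty": 1.0,"tz": 0,"hand": 0.4},{"wx": 0,"wy": 0,"wz": 0,"tx": 0,"ty": 0.5,"tz": 0,"hand": 0.4},{"wx": 0,"wy": 0,"wz": 0.25,"tx": 0,"ty": 0,"tz": 0,"hand": 0.4},{"wx": 0,"wy": 0,"wz": 0.25,"tx": 0,"ty": 0,"tz": 0,"hand": 0.4},{"wx": 0,"wy": 0,"wz": 0,"tx": 0,"ty": 0,"tz": 0,"hand": 0.4},{"wx": 0,"wy": 0,"wz": 0,"tx": 0,"ty": 0,"tz": 0,"hand": 0.4}]'

```text
clock: 11.13
position: [0.529, -0.0112, 0.1287]
ee_rot: [0.085, 3.14, -0.001]
force: [-0.5, 0.5, -0.7]
width: 0.399
```

```bash
python3 -c "
from h import *;go(.5300,-.0105,.082,-.054);print(arm.observe()['joints'].round(3))
p,d=arm.get_image('side');cv2.imwrite('pics/z5.png',cv2.resize(p[180:300,270:430,::-1],None,fx=5,fy=5))
p,d=arm.get_image('top');cv2.imwrite('pics/z6.png',cv2.resize(p[150:300,250:450,::-1],None,fx=4,fy=4))"
```

```text
t 11.1333 pos [ 0.529  -0.0112  0.1287] F [-0.48  0.55 -0.67] M [ 0.004 -0.01  -0.042] w 0.399
shift now-frame cm [-0.1   0.08  4.67] target-frame [-0.1   0.08  4.67] turn [-0.  0. -0.]
[-0.352  0.43   0.365  1.969 -0.213  0.779  1.651]
```

View pics/z5.png

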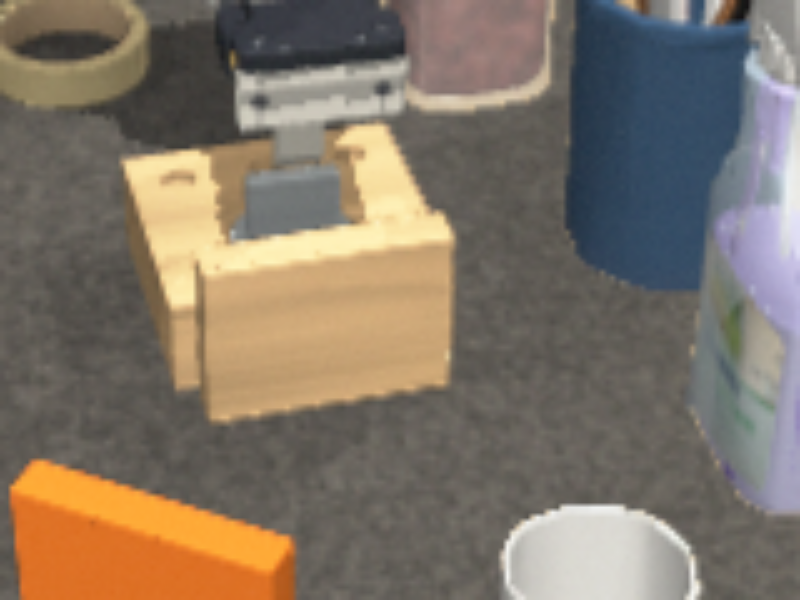

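View pics/z6.png

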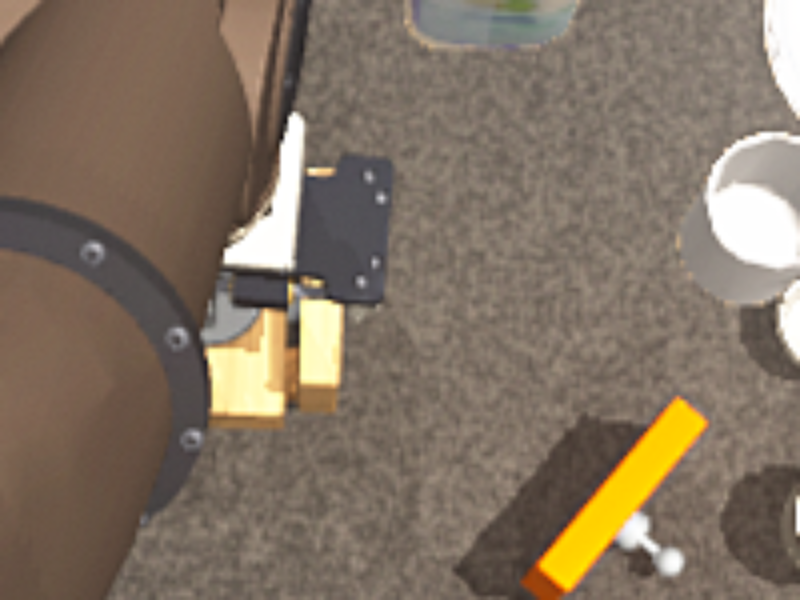

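Emit:
step_arm --plan '[{"wx": 0,"wy": 0,"wz": 0,"tx": -0.1,"ty": 0.05,"tz": 0.3,"hand": 0.4},{"wx": 0,"wy": 0,"wz": 0,"tx": 0,"ty": 0,"tz": 0.8,"hand": 0.4},{"wx": 0,"wy": 0,"wz": 0,"tx": 0,"ty": 0,"tz": 0.8,"hand": 0.4},{"wx": 0,"wy": 0,"wz": 0,"tx": 0,"ty": 0,"tz": 0.8,"hand": 0.4},{"wx": 0,"wy": 0,"wz": 0,"tx": 0,"ty": 0,"tz": 0.8,"hand": 0.4},{"wx": 0,"wy": 0,"wz": 0,"tx": 0,"ty": 0,"tz": 0.8,"hand": 0.4},{"wx": 0,"wy": 0,"wz": 0,"tx": 0,"ty": 0,"tz": 0.3,"hand": 0.4},{"wx": 0,"wy": 0,"wz": 0,"tx": 0,"ty": 0,"tz": 0,"hand": 0.4},{"wx": 0,"wy": 0,"wz": 0,"tx": 0,"ty": 0,"tz": 0,"hand": 0.4},{"wx": 0,"wy": 0,"wz": 0,"tx": 0,"ty": 0,"tz": 0,"hand": 0.4}]'

```text
clock: 12.07
position: [0.5302, -0.01, 0.083]
ee_rot: [0.083, 3.14, 0.0]
force: [0.4, 0.6, -0.3]
width: 0.402
```

```bash
python3 -c "
from h import *;go(.5300,-.0105,.082,-.054)
p,d=arm.get_image('side');cv2.imwrite('pics/z7.png',cv2.resize(p[180:300,270:430,::-1],None,fx=5,fy=5))"
```

```text
t 12.0667 pos [ 0.5302 -0.01    0.083 ] F [ 0.37  0.57 -0.26] M [ 0.027 -0.019  0.005] w 0.402
shift now-frame cm [ 0.02 -0.05  0.1 ] target-frame [ 0.02 -0.05  0.1 ] turn [0.   0.   0.01]
```

View pics/z7.png

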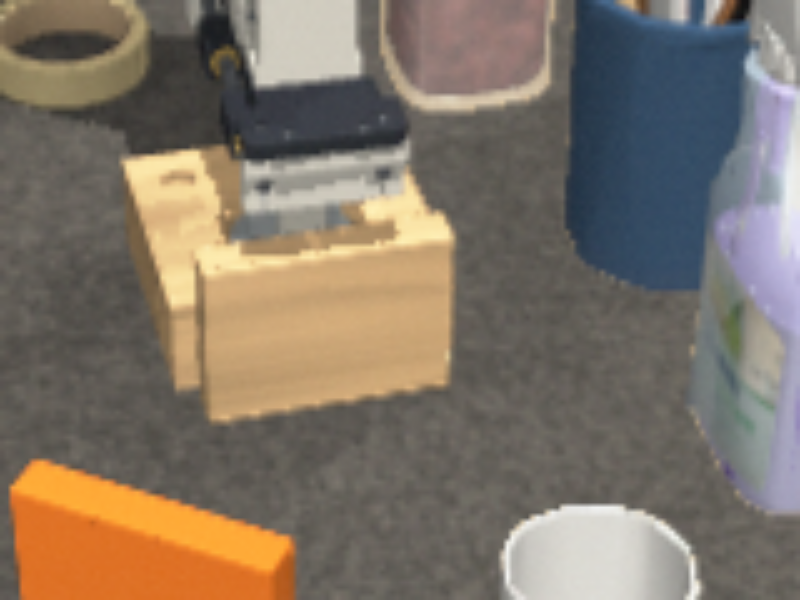

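Emit:
step_arm --plan '[{"wx": 0,"wy": 0,"wz": 0,"tx": 0,"ty": -0.05,"tz": 0.1,"hand": 0.3},{"wx": 0,"wy": 0,"wz": 0,"tx": 0,"ty": 0,"tz": 0,"hand": 0.2},{"wx": 0,"wy": 0,"wz": 0,"tx": 0,"ty": 0,"tz": 0,"hand": 0},{"wx": 0,"wy": 0,"wz": 0,"tx": 0,"ty": 0,"tz": 0,"hand": 0},{"wx": 0,"wy": 0,"wz": 0,"tx": 0,"ty": 0,"tz": 0,"hand": 0},{"wx": 0,"wy": 0,"wz": 0,"tx": 0,"ty": 0,"tz": 0,"hand": 0},{"wx": 0,"wy": 0,"wz": 0,"tx": 0,"ty": 0,"tz": 0,"hand": 0},{"wx": 0,"wy": 0,"wz": 0,"tx": 0,"ty": 0,"tz": 0,"hand": 0},{"wx": 0,"wy": 0,"wz": 0,"tx": 0,"ty": 0,"tz": 0,"hand": 0},{"wx": 0,"wy": 0,"wz": 0,"tx": 0,"ty": 0,"tz": 0,"hand": 0}]' --force 40

```text
clock: 12.95
position: [0.53, -0.0109, 0.0818]
ee_rot: [0.084, 3.14, -0.0]
force: [-1.6, -3.6, 1.9]
width: 0.116
```

```bash
cat >> h.py <<'E'
def st():
    ms=[];
    s=arm.observe();R=Ro.from_rotvec(s["ee_rot"]).as_matrix()
    print("t",round(s["clock"],2),"pos",s["position"].round(4),"yaw",np.arctan2(-R[1,0],-R[0,0]).round(4),"F",s["force"].round(2),"M",s["ft_torque"].round(3),"w",round(s["width"],3),"j7",s["joints"][6].round(3))
E
python3 -c "
from h import *;go(.5300,-.0105,.082,-.054);st()"
```

```text
t 12.95 pos [ 0.53   -0.0109  0.0818] F [-1.6  -3.61  1.89] M [-0.716  0.146  0.051] w 0.116
shift now-frame cm [ 0.    0.04 -0.02] target-frame [ 0.    0.04 -0.02] turn [-0.    0.    0.01]
t 12.95 pos [ 0.53   -0.0109  0.0818] yaw -0.0533 F [-1.6  -3.61  1.89] M [-0.716  0.146  0.051] w 0.116 j7 1.685
```

Emit:
step_arm --plan '[{"wx": 0,"wy": 0,"wz": 0.4,"tx": 0,"ty": -0.03,"tz": 0,"hand": 0},{"wx": 0,"wy": 0,"wz": 0.5,"tx": 0,"ty": 0,"tz": 0,"hand": 0},{"wx": 0,"wy": 0,"wz": 0.5,"tx": 0,"ty": 0,"tz": 0,"hand": 0},{"wx": 0,"wy": 0,"wz": 0.5,"tx": 0,"ty": 0,"tz": 0,"hand": 0},{"wx": 0,"wy": 0,"wz": 0.5,"tx": 0,"ty": 0,"tz": 0,"hand": 0},{"wx": 0,"wy": 0,"wz": 0.5,"tx": 0,"ty": 0,"tz": 0,"hand": 0},{"wx": 0,"wy": 0,"wz": 0.5,"tx": 0,"ty": 0,"tz": 0,"hand": 0},{"wx": 0,"wy": 0,"wz": 0.5,"tx": 0,"ty": 0,"tz": 0,"hand": 0},{"wx": 0,"wy": 0,"wz": 0.5,"tx": 0,"ty": 0,"tz": 0,"hand": 0},{"wx": 0,"wy": 0,"wz": 0.1,"tx": 0,"ty": 0,"tz": 0,"hand": 0}]'

```text
clock: 13.78
position: [0.5301, -0.0106, 0.0818]
ee_rot: [0.817, 3.033, 0.0]
force: [-0.8, -1.6, 2.2]
width: 0.119
```

```bash
python3 -c "
from h import *;st()"
```

```text
t 13.78 pos [ 0.5301 -0.0106  0.0818] yaw -0.5265 F [-0.77 -1.61  2.2 ] M [-0.417  0.145  0.076] w 0.119 j7 1.317
```

Emit:
step_arm --plan '[{"wx": 0,"wy": 0,"wz": 0.2,"tx": 0,"ty": 0,"tz": 0,"hand": 0},{"wx": 0,"wy": 0,"wz": 0.2,"tx": 0,"ty": 0,"tz": 0,"hand": 0},{"wx": 0,"wy": 0,"wz": 0.2,"tx": 0,"ty": 0,"tz": 0,"hand": 0},{"wx": 0,"wy": 0,"wz": 0.2,"tx": 0,"ty": 0,"tz": 0,"hand": 0},{"wx": 0,"wy": 0,"wz": 0.2,"tx": 0,"ty": 0,"tz": 0,"hand": 0},{"wx": 0,"wy": 0,"wz": 0.2,"tx": 0,"ty": 0,"tz": 0,"hand": 0},{"wx": 0,"wy": 0,"wz": 0.1,"tx": 0,"ty": 0,"tz": 0,"hand": 0},{"wx": 0,"wy": 0,"wz": 0.1,"tx": 0,"ty": 0,"tz": 0,"hand": 0},{"wx": 0,"wy": 0,"wz": 0.1,"tx": 0,"ty": 0,"tz": 0,"hand": 0},{"wx": 0,"wy": 0,"wz": 0.1,"tx": 0,"ty": 0,"tz": 0,"hand": 0}]'

```text
clock: 14.62
position: [0.5302, -0.0105, 0.0818]
ee_rot: [1.066, 2.955, 0.001]
force: [0.6, 1.1, 5.1]
width: 0.115
```

```bash
python3 -c "
from h import *;st()"
```

```text
t 14.62 pos [ 0.5302 -0.0105  0.0818] yaw -0.6923 F [0.61 1.13 5.14] M [ 0.084 -0.071  0.129] w 0.115 j7 1.189
```

Emit:
step_arm --plan '[{"wx": 0,"wy": 0,"wz": 0.1,"tx": 0,"ty": 0,"tz": 0,"hand": 0},{"wx": 0,"wy": 0,"wz": 0.1,"tx": 0,"ty": 0,"tz": 0,"hand": 0},{"wx": 0,"wy": 0,"wz": 0.1,"tx": 0,"ty": 0,"tz": 0,"hand": 0},{"wx": 0,"wy": 0,"wz": 0.1,"tx": 0,"ty": 0,"tz": 0,"hand": 0},{"wx": 0,"wy": 0,"wz": 0.1,"tx": 0,"ty": 0,"tz": 0,"hand": 0},{"wx": 0,"wy": 0,"wz": 0.1,"tx": 0,"ty": 0,"tz": 0,"hand": 0},{"wx": 0,"wy": 0,"wz": 0.0,"tx": 0,"ty": 0,"tz": 0,"hand": 0},{"wx": 0,"wy": 0,"wz": 0.0,"tx": 0,"ty": 0,"tz": 0,"hand": 0},{"wx": 0,"wy": 0,"wz": 0.0,"tx": 0,"ty": 0,"tz": 0,"hand": 0},{"wx": 0,"wy": 0,"wz": 0.0,"tx": 0,"ty": 0,"tz": 0,"hand": 0}]'

```text
clock: 15.45
position: [0.5302, -0.0105, 0.0818]
ee_rot: [1.158, 2.92, 0.001]
force: [1.1, 2.1, 5.2]
width: 0.119
```

```bash
python3 -c "
from h import *;st()"
```

```text
t 15.45 pos [ 0.5302 -0.0105  0.0818] yaw -0.7548 F [1.13 2.13 5.2 ] M [ 0.347 -0.226  0.138] w 0.119 j7 1.141
```

Emit:
step_arm --plan '[{"wx": 0,"wy": 0,"wz": 0.1,"tx": 0,"ty": 0,"tz": 0,"hand": 0},{"wx": 0,"wy": 0,"wz": 0,"tx": 0,"ty": 0,"tz": 0,"hand": 0},{"wx": 0,"wy": 0,"wz": 0.1,"tx": 0,"ty": 0,"tz": 0,"hand": 0},{"wx": 0,"wy": 0,"wz": 0,"tx": 0,"ty": 0,"tz": 0,"hand": 0},{"wx": 0,"wy": 0,"wz": 0.1,"tx": 0,"ty": 0,"tz": 0,"hand": 0},{"wx": 0,"wy": 0,"wz": 0,"tx": 0,"ty": 0,"tz": 0,"hand": 0},{"wx": 0,"wy": 0,"wz": 0.1,"tx": 0,"ty": 0,"tz": 0,"hand": 0},{"wx": 0,"wy": 0,"wz": 0.0,"tx": 0,"ty": 0,"tz": 0,"hand": 0},{"wx": 0,"wy": 0,"wz": 0.0,"tx": 0,"ty": 0,"tz": 0,"hand": 0},{"wx": 0,"wy": 0,"wz": 0.0,"tx": 0,"ty": 0,"tz": 0,"hand": 0}]'

```text
clock: 16.28
position: [0.5302, -0.0105, 0.0818]
ee_rot: [1.22, 2.895, 0.001]
force: [1.0, 3.1, 5.6]
width: 0.121
```

```bash
python3 -c "
from h import *;st();arm.get_image('side');st();arm.get_image('side');st()"
```

```text
t 16.28 pos [ 0.5302 -0.0105  0.0818] yaw -0.7975 F [1.05 3.06 5.57] M [ 0.512 -0.347  0.141] w 0.121 j7 1.108
t 16.33 pos [ 0.5302 -0.0105  0.0818] yaw -0.7975 F [2.41 3.13 4.57] M [ 0.516 -0.341  0.131] w 0.117 j7 1.108
t 16.38 pos [ 0.5302 -0.0105  0.0818] yaw -0.7974 F [2.11 2.9  5.43] M [ 0.505 -0.371  0.071] w 0.121 j7 1.108
```

Emit:
step_arm --plan '[{"wx": 0,"wy": 0,"wz": 0,"tx": 0,"ty": 0,"tz": 0,"hand": 0},{"wx": 0,"wy": 0,"wz": 0,"tx": 0,"ty": 0,"tz": 0,"hand": 0},{"wx": 0,"wy": 0,"wz": 0,"tx": 0,"ty": 0,"tz": 0,"hand": 0},{"wx": 0,"wy": 0,"wz": 0,"tx": 0,"ty": 0,"tz": 0,"hand": 0},{"wx": 0,"wy": 0,"wz": 0,"tx": 0,"ty": 0,"tz": 0,"hand": 0},{"wx": 0,"wy": 0,"wz": 0.1,"tx": 0,"ty": 0,"tz": 0,"hand": 0},{"wx": 0,"wy": 0,"wz": 0.1,"tx": 0,"ty": 0,"tz": 0,"hand": 0},{"wx": 0,"wy": 0,"wz": 0.1,"tx": 0,"ty": 0,"tz": 0,"hand": 0},{"wx": 0,"wy": 0,"wz": 0.1,"tx": 0,"ty": 0,"tz": 0,"hand": 0},{"wx": 0,"wy": 0,"wz": 0.1,"tx": 0,"ty": 0,"tz": 0,"hand": 0}]'

```text
clock: 17.22
position: [0.5303, -0.0105, 0.0818]
ee_rot: [1.296, 2.862, 0.001]
force: [1.7, 3.0, 5.2]
width: 0.118
```

```bash
python3 -c "
from h import *;st();arm.get_image('side');st();arm.get_image('side');st()"
```

```text
t 17.22 pos [ 0.5303 -0.0105  0.0818] yaw -0.8502 F [1.71 3.   5.18] M [ 0.489 -0.448  0.245] w 0.118 j7 1.067
t 17.27 pos [ 0.5302 -0.0105  0.0818] yaw -0.8511 F [2.21 3.99 5.21] M [ 0.562 -0.413  0.229] w 0.115 j7 1.067
t 17.32 pos [ 0.5303 -0.0105  0.0818] yaw -0.8503 F [1.98 3.19 5.17] M [ 0.554 -0.473  0.158] w 0.114 j7 1.067
```

Emit:
step_arm --plan '[{"wx": 0,"wy": 0,"wz": 0,"tx": 0,"ty": 0,"tz": 0,"hand": 0},{"wx": 0,"wy": 0,"wz": 0,"tx": 0,"ty": 0,"tz": 0,"hand": 0},{"wx": 0,"wy": 0,"wz": 0,"tx": 0,"ty": 0,"tz": 0,"hand": 0},{"wx": 0,"wy": 0,"wz": 0,"tx": 0,"ty": 0,"tz": 0,"hand": 0},{"wx": 0,"wy": 0,"wz": 0,"tx": 0,"ty": 0,"tz": 0,"hand": 0},{"wx": 0,"wy": 0,"wz": 0,"tx": 0,"ty": 0,"tz": 0,"hand": 0},{"wx": 0,"wy": 0,"wz": 0,"tx": 0,"ty": 0,"tz": 0,"hand": 0},{"wx": 0,"wy": 0,"wz": 0.1,"tx": 0,"ty": 0,"tz": 0,"hand": 0},{"wx": 0,"wy": 0,"wz": 0.1,"tx": 0,"ty": 0,"tz": 0,"hand": 0},{"wx": 0,"wy": 0,"wz": 0.1,"tx": 0,"ty": 0,"tz": 0,"hand": 0}]'

```text
clock: 18.15
position: [0.5302, -0.0105, 0.0818]
ee_rot: [1.34, 2.841, 0.001]
force: [3.4, 3.5, 5.0]
width: 0.118
```

```bash
python3 -c "
from h import *;st();arm.get_image('side');st();arm.get_image('side');st();arm.get_image('side');st()"
```

```text
t 18.15 pos [ 0.5302 -0.0105  0.0818] yaw -0.8815 F [3.42 3.53 4.95] M [ 0.646 -0.611  0.306] w 0.118 j7 1.043
t 18.2 pos [ 0.5302 -0.0105  0.0818] yaw -0.8821 F [1.85 4.63 4.51] M [ 0.686 -0.574  0.245] w 0.118 j7 1.043
t 18.25 pos [ 0.5302 -0.0105  0.0818] yaw -0.8813 F [2.46 4.54 6.13] M [ 0.688 -0.616  0.211] w 0.116 j7 1.043
t 18.3 pos [ 0.5302 -0.0104  0.0818] yaw -0.881 F [2.16 3.02 4.85] M [ 0.693 -0.664  0.196] w 0.12 j7 1.044
```

Emit:
step_arm --plan '[{"wx": 0,"wy": 0,"wz": 0,"tx": 0,"ty": 0,"tz": 0,"hand": 0},{"wx": 0,"wy": 0,"wz": 0,"tx": 0,"ty": 0,"tz": 0,"hand": 0},{"wx": 0,"wy": 0,"wz": 0,"tx": 0,"ty": 0,"tz": 0,"hand": 0},{"wx": 0,"wy": 0,"wz": 0,"tx": 0,"ty": 0,"tz": 0,"hand": 0},{"wx": 0,"wy": 0,"wz": 0,"tx": 0,"ty": 0,"tz": 0,"hand": 0},{"wx": 0,"wy": 0,"wz": 0,"tx": 0,"ty": 0,"tz": 0,"hand": 0},{"wx": 0,"wy": 0,"wz": 0,"tx": 0,"ty": 0,"tz": 0,"hand": 0},{"wx": 0,"wy": 0,"wz": 0,"tx": 0,"ty": 0,"tz": 0,"hand": 0},{"wx": 0,"wy": 0,"wz": 0,"tx": 0,"ty": 0,"tz": 0,"hand": 0},{"wx": 0,"wy": 0,"wz": 0.1,"tx": 0,"ty": 0,"tz": 0,"hand": 0}]'

```text
clock: 19.13
position: [0.5303, -0.0105, 0.0818]
ee_rot: [1.354, 2.835, 0.001]
force: [3.2, 3.7, 4.6]
width: 0.12
```

```bash
python3 -c "
from h import *;st();arm.get_image('side');st();arm.get_image('side');st();arm.get_image('side');st()"
```

```text
t 19.13 pos [ 0.5303 -0.0105  0.0818] yaw -0.8911 F [3.16 3.73 4.62] M [ 0.75  -0.737  0.304] w 0.12 j7 1.036
t 19.18 pos [ 0.5302 -0.0105  0.0818] yaw -0.8925 F [2.47 3.8  5.01] M [ 0.764 -0.716  0.274] w 0.12 j7 1.035
t 19.23 pos [ 0.5302 -0.0105  0.0818] yaw -0.8917 F [2.51 3.65 5.28] M [ 0.729 -0.646  0.194] w 0.121 j7 1.036
t 19.28 pos [ 0.5303 -0.0105  0.0818] yaw -0.8915 F [3.34 4.09 4.94] M [ 0.771 -0.683  0.221] w 0.118 j7 1.036
```

Emit:
step_arm --plan '[{"wx": 0,"wy": 0,"wz": 0,"tx": 0,"ty": 0,"tz": 0,"hand": 0.14},{"wx": 0,"wy": 0,"wz": 0,"tx": 0,"ty": 0,"tz": 0,"hand": 0.2},{"wx": 0,"wy": 0,"wz": 0,"tx": 0,"ty": 0,"tz": 0,"hand": 0.3},{"wx": 0,"wy": 0,"wz": 0,"tx": 0,"ty": 0,"tz": 0,"hand": 0.4},{"wx": 0,"wy": 0,"wz": 0,"tx": 0,"ty": 0,"tz": 0,"hand": 0.4},{"wx": 0,"wy": 0,"wz": 0,"tx": 0,"ty": 0,"tz": -0.5,"hand": 0.4},{"wx": 0,"wy": 0,"wz": 0,"tx": 0,"ty": 0,"tz": -1.5,"hand": 0.4},{"wx": 0,"wy": 0,"wz": 0,"tx": 0,"ty": 0,"tz": -1.5,"hand": 0.4},{"wx": 0,"wy": 0,"wz": 0,"tx": 0,"ty": 0,"tz": -1.5,"hand": 0.4},{"wx": 0,"wy": 0,"wz": 0,"tx": 0,"ty": 0,"tz": -1.5,"hand": 0.4}]'

```text
clock: 20.12
position: [0.5297, -0.011, 0.1476]
ee_rot: [-1.354, -2.835, 0.001]
force: [0.3, 0.3, -0.4]
width: 0.403
```

```bash
python3 -c "
from h import *;st();go(.40,.14,.25,-.89)
p,d=arm.get_image('side');cv2.imwrite('pics/z8.png',cv2.resize(p[180:300,270:430,::-1],None,fx=5,fy=5))"
```

```text
t 20.12 pos [ 0.5297 -0.011   0.1476] yaw -0.8912 F [ 0.28  0.28 -0.38] M [-0.025 -0.023 -0.04 ] w 0.403 j7 0.963
t 20.1167 pos [ 0.5297 -0.011   0.1476] F [ 0.28  0.28 -0.38] M [-0.025 -0.023 -0.04 ] w 0.403
shift now-frame cm [ 19.9   -0.6  -10.23] target-frame [ 19.9   -0.57 -10.24] turn [-0.   -0.   -0.01]
```

View pics/z8.png

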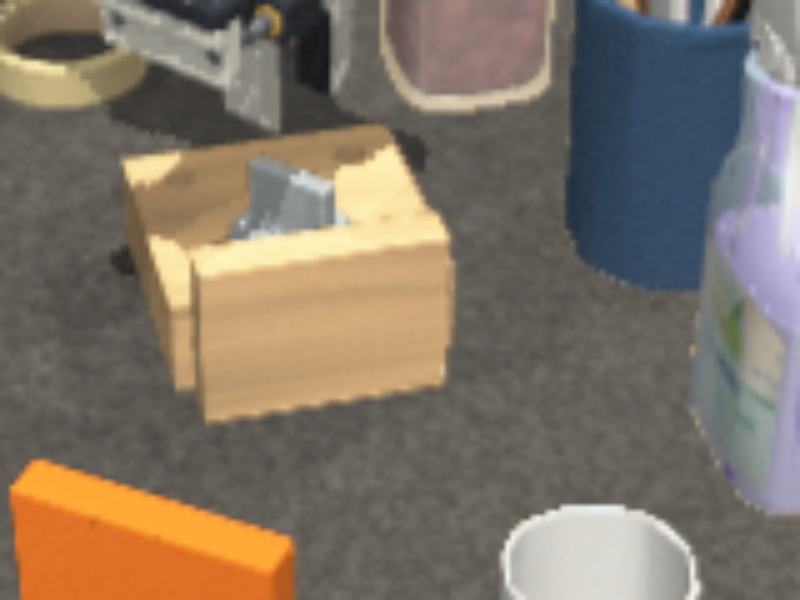

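Cam turned, panel seated and upright. Move the arm away (up, then toward the base-left) for a top check.

Emit:
step_arm --plan '[{"wx": 0,"wy": 0,"wz": 0,"tx": 0,"ty": 0,"tz": -2.5,"hand": 0.4},{"wx": 0,"wy": 0,"wz": 0,"tx": 0,"ty": 0,"tz": -2.5,"hand": 0.4},{"wx": 0,"wy": 0,"wz": 0,"tx": 1.0,"ty": 0,"tz": -2.5,"hand": 0.4},{"wx": 0,"wy": 0,"wz": 0,"tx": 2.5,"ty": 0,"tz": -2.0,"hand": 0.4},{"wx": 0,"wy": 0,"wz": 0,"tx": 3,"ty": 0,"tz": 0,"hand": 0.4},{"wx": 0,"wy": 0,"wz": 0,"tx": 3,"ty": 0,"tz": 0,"hand": 0.4},{"wx": 0,"wy": 0,"wz": 0,"tx": 3,"ty": 0,"tz": 0,"hand": 0.4},{"wx": 0,"wy": 0,"wz": 0,"tx": 3,"ty": 0,"tz": 0,"hand": 0.4},{"wx": 0,"wy": 0,"wz": 0,"tx": 2,"ty": 0,"tz": 0,"hand": 0.4},{"wx": 0,"wy": 0,"wz": 0,"tx": 0,"ty": 0,"tz": 0,"hand": 0.4}]'

```text
clock: 21.0
position: [0.4171, 0.1284, 0.2415]
ee_rot: [-1.345, -2.836, -0.001]
force: [-0.4, 0.5, -0.3]
width: 0.4
```

```bash
python3 -c "
from h import *;st()
p,d=arm.get_image('top');cv2.imwrite('pics/t9.png',p[:,:,::-1]);np.savez('top9.npz',p=p,d=d)
p,d=arm.get_image('side');cv2.imwrite('pics/s9.png',p[:,:,::-1])"
```

```text
t 21.0 pos [0.4171 0.1284 0.2415] yaw -0.8857 F [-0.39  0.54 -0.35] M [-0.06   0.016  0.01 ] w 0.4 j7 0.399
```

View pics/t9.png

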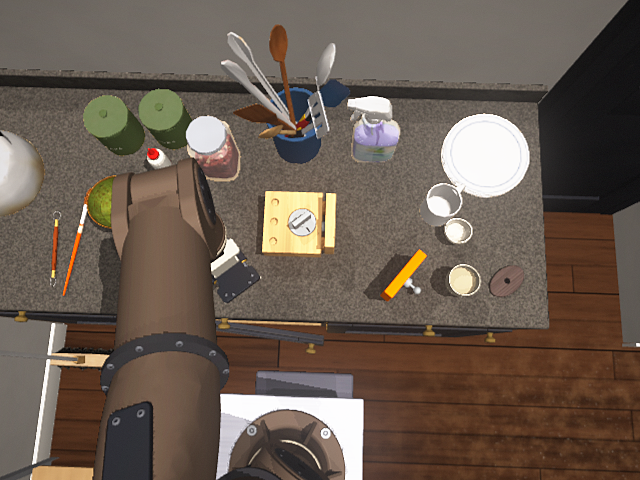

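```bash
python3 - <<'E'
from edges import *
f=np.load("top9.npz");p,d=f["p"],f["d"];P=cloud("top",d);z=P[...,2]
print("panel right",edge(p,"row",(198,242),330,344,.09,-1))
reg=np.zeros(z.shape,bool);reg[180:265,280:320]=1
print("wing",rect("top",reg&(z>.075),.087)[0])
rp=np.zeros(z.shape,bool);rp[180:265,316:345]=1
print("panel",rect("top",rp&(z>.08),.09)[0])
E
```

```text
panel right [ 9.9999475e-01  3.2353525e-03  5.2699268e+02 -8.4869720e+01]
wing ((529.1194458007812, -10.5579833984375), (13.29763412475586, 45.87334442138672), 40.42123794555664)
panel ((527.617431640625, -72.84344482421875), (121.17711639404297, 21.94911003112793), 0.08889979869127274)
```

View pics/s9.png

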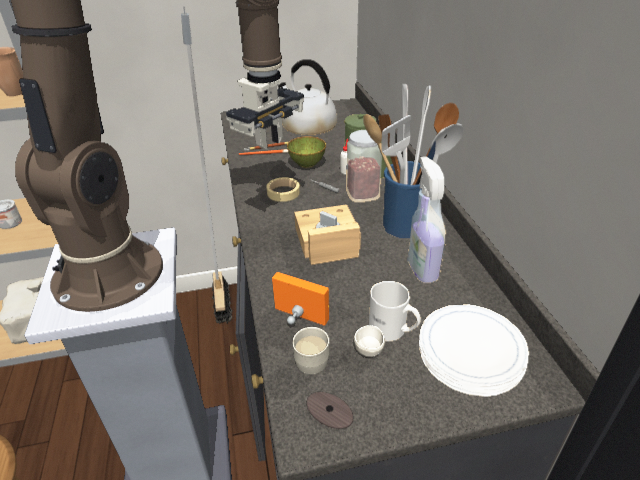

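Wing sits at about 0.87–0.89 rad and the ball is about 18 mm from the axis. The moment readings put the pull at roughly 11–14 N, close to the lower limit. I'll re-grip to check it and creep a little further.

Emit:
step_arm --plan '[{"wx": 0,"wy": 0,"wz": 0,"tx": -2,"ty": 0,"tz": 0,"hand": 0.4},{"wx": 0,"wy": 0,"wz": 0,"tx": -3,"ty": 0,"tz": 0,"hand": 0.4},{"wx": 0,"wy": 0,"wz": 0,"tx": -3,"ty": 0,"tz": 0,"hand": 0.4},{"wx": 0,"wy": 0,"wz": 0,"tx": -3,"ty": 0,"tz": 0,"hand": 0.4},{"wx": 0,"wy": 0,"wz": 0,"tx": -3,"ty": 0,"tz": 0,"hand": 0.4},{"wx": 0,"wy": 0,"wz": 0,"tx": -2.5,"ty": 0,"tz": 2,"hand": 0.4},{"wx": 0,"wy": 0,"wz": 0,"tx": -1,"ty": 0,"tz": 2.5,"hand": 0.4},{"wx": 0,"wy": 0,"wz": 0,"tx": 0,"ty": 0,"tz": 2.5,"hand": 0.4},{"wx": 0,"wy": 0,"wz": 0,"tx": 0,"ty": 0,"tz": 2,"hand": 0.4},{"wx": 0,"wy": 0,"wz": 0,"tx": 0,"ty": 0,"tz": 0,"hand": 0.4}]'

```text
clock: 21.93
position: [0.5281, -0.0128, 0.1483]
ee_rot: [-1.355, -2.83, 0.007]
force: [-1.3, 0.4, 0.1]
width: 0.399
```

```bash
python3 -c "
from h import *;st();go(.5302,-.0105,.082,-.89)"
```

```text
t 21.93 pos [ 0.5281 -0.0128  0.1483] yaw -0.8934 F [-1.31  0.4   0.08] M [-0.066  0.078  0.039] w 0.399 j7 0.974
t 21.9333 pos [ 0.5281 -0.0128  0.1483] F [-1.31  0.4   0.08] M [-0.066  0.078  0.039] w 0.399
shift now-frame cm [0.03 0.35 6.63] target-frame [0.05 0.31 6.63] turn [-0.05 -0.02 -0.03]
```

Emit:
step_arm --plan '[{"wx": 0,"wy": 0,"wz": 0,"tx": 0,"ty": 0.0,"tz": 0.5,"hand": 0.4},{"wx": 0,"wy": 0,"wz": 0,"tx": 0,"ty": 0.0,"tz": 0.5,"hand": 0.4},{"wx": 0,"wy": 0,"wz": 0,"tx": 0,"ty": 0,"tz": 0.5,"hand": 0.4},{"wx": 0,"wy": 0,"wz": 0,"tx": 0,"ty": 0,"tz": 0,"hand": 0.4},{"wx": 0,"wy": 0,"wz": 0,"tx": 0,"ty": 0,"tz": 0,"hand": 0.4},{"wx": 0,"wy": 0,"wz": 0,"tx": 0,"ty": 0,"tz": 0,"hand": 0.4},{"wx": 0,"wy": 0,"wz": 0,"tx": 0,"ty": 0,"tz": 0,"hand": 0.4},{"wx": 0,"wy": 0,"wz": 0,"tx": 0,"ty": 0,"tz": 0,"hand": 0.4},{"wx": 0,"wy": 0,"wz": 0,"tx": 0,"ty": 0,"tz": 0,"hand": 0.4},{"wx": 0,"wy": 0,"wz": 0,"tx": 0,"ty": 0,"tz": 0,"hand": 0.4}]'

```text
clock: 22.77
position: [0.53, -0.0107, 0.1369]
ee_rot: [1.353, 2.835, 0.0]
force: [-0.2, -0.1, 0.4]
width: 0.401
```

```bash
python3 -c "
from h import *;st();go(.5302,-.0105,.082,-.89)"
```

```text
t 22.77 pos [ 0.53   -0.0107  0.1369] yaw -0.8905 F [-0.2  -0.08  0.36] M [-0.     0.056  0.015] w 0.401 j7 0.989
t 22.7667 pos [ 0.53   -0.0107  0.1369] F [-0.2  -0.08  0.36] M [-0.     0.056  0.015] w 0.401
shift now-frame cm [-0.    0.02  5.49] target-frame [-0.    0.02  5.49] turn [ 0.  0. -0.]
```

Emit:
step_arm --plan '[{"wx": 0,"wy": 0,"wz": 0,"tx": 0,"ty": 0.0,"tz": 0.5,"hand": 0.4},{"wx": 0,"wy": 0,"wz": 0,"tx": 0,"ty": 0.0,"tz": 1,"hand": 0.4},{"wx": 0,"wy": 0,"wz": 0,"tx": 0,"ty": 0,"tz": 1,"hand": 0.4},{"wx": 0,"wy": 0,"wz": 0,"tx": 0,"ty": 0,"tz": 1,"hand": 0.4},{"wx": 0,"wy": 0,"wz": 0,"tx": 0,"ty": 0,"tz": 1,"hand": 0.4},{"wx": 0,"wy": 0,"wz": 0,"tx": 0,"ty": 0,"tz": 0.6,"hand": 0.4},{"wx": 0,"wy": 0,"wz": 0,"tx": 0,"ty": 0,"tz": 0.4,"hand": 0.4},{"wx": 0,"wy": 0,"wz": 0,"tx": 0,"ty": 0,"tz": 0,"hand": 0.4},{"wx": 0,"wy": 0,"wz": 0,"tx": 0,"ty": 0,"tz": 0,"hand": 0.4},{"wx": 0,"wy": 0,"wz": 0,"tx": 0,"ty": 0,"tz": 0,"hand": 0.4}]'

```text
clock: 23.6
position: [0.5303, -0.0108, 0.082]
ee_rot: [1.353, 2.835, 0.0]
force: [-0.7, -0.2, -0.1]
width: 0.402
```

Emit:
step_arm --plan '[{"wx": 0,"wy": 0,"wz": 0,"tx": 0,"ty": 0,"tz": 0,"hand": 0.3},{"wx": 0,"wy": 0,"wz": 0,"tx": 0,"ty": 0,"tz": 0,"hand": 0.2},{"wx": 0,"wy": 0,"wz": 0,"tx": 0,"ty": 0,"tz": 0,"hand": 0},{"wx": 0,"wy": 0,"wz": 0,"tx": 0,"ty": 0,"tz": 0,"hand": 0},{"wx": 0,"wy": 0,"wz": 0,"tx": 0,"ty": 0,"tz": 0,"hand": 0},{"wx": 0,"wy": 0,"wz": 0,"tx": 0,"ty": 0,"tz": 0,"hand": 0},{"wx": 0,"wy": 0,"wz": 0,"tx": 0,"ty": 0,"tz": 0,"hand": 0},{"wx": 0,"wy": 0,"wz": 0,"tx": 0,"ty": 0,"tz": 0,"hand": 0},{"wx": 0,"wy": 0,"wz": 0,"tx": 0,"ty": 0,"tz": 0,"hand": 0},{"wx": 0,"wy": 0,"wz": 0,"tx": 0,"ty": 0,"tz": 0,"hand": 0}]'

```text
clock: 24.43
position: [0.5303, -0.0105, 0.0819]
ee_rot: [1.353, 2.835, 0.001]
force: [1.1, 3.2, 2.6]
width: 0.117
```

```bash
python3 -c "
from h import *;st();arm.get_image('side');st();arm.get_image('side');st()"
```

```text
t 24.43 pos [ 0.5303 -0.0105  0.0819] yaw -0.8904 F [1.08 3.23 2.62] M [ 0.269 -0.236  0.084] w 0.117 j7 1.053
t 24.48 pos [ 0.5303 -0.0105  0.0819] yaw -0.8905 F [1.58 2.12 2.87] M [ 0.452 -0.194  0.008] w 0.119 j7 1.053
t 24.53 pos [ 0.5303 -0.0105  0.0819] yaw -0.8905 F [2.09 2.54 3.7 ] M [ 0.401 -0.24   0.087] w 0.115 j7 1.053
```

Emit:
step_arm --plan '[{"wx": 0,"wy": 0,"wz": 0,"tx": 0,"ty": 0,"tz": 0,"hand": 0},{"wx": 0,"wy": 0,"wz": 0,"tx": 0,"ty": 0,"tz": 0,"hand": 0},{"wx": 0,"wy": 0,"wz": 0,"tx": 0,"ty": 0,"tz": 0,"hand": 0},{"wx": 0,"wy": 0,"wz": 0,"tx": 0,"ty": 0,"tz": 0,"hand": 0},{"wx": 0,"wy": 0,"wz": 0,"tx": 0,"ty": 0,"tz": 0,"hand": 0},{"wx": 0,"wy": 0,"wz": 0,"tx": 0,"ty": 0,"tz": 0,"hand": 0},{"wx": 0,"wy": 0,"wz": 0,"tx": 0,"ty": 0,"tz": 0,"hand": 0},{"wx": 0,"wy": 0,"wz": 0,"tx": 0,"ty": 0,"tz": 0,"hand": 0},{"wx": 0,"wy": 0,"wz": 0.1,"tx": 0,"ty": 0,"tz": 0,"hand": 0},{"wx": 0,"wy": 0,"wz": 0.1,"tx": 0,"ty": 0,"tz": 0,"hand": 0}]'

```text
clock: 25.37
position: [0.5303, -0.0105, 0.0819]
ee_rot: [1.383, 2.82, 0.001]
force: [2.4, 4.2, 5.2]
width: 0.118
```

```bash
python3 -c "
from h import *;st();arm.get_image('side');st();arm.get_image('side');st()"
```

```text
t 25.37 pos [ 0.5303 -0.0105  0.0819] yaw -0.9121 F [2.41 4.25 5.23] M [ 0.779 -0.59   0.224] w 0.118 j7 1.036
t 25.42 pos [ 0.5303 -0.0105  0.0819] yaw -0.913 F [2.51 4.83 5.42] M [ 0.835 -0.542  0.203] w 0.123 j7 1.036
t 25.47 pos [ 0.5303 -0.0105  0.0819] yaw -0.9122 F [2.75 4.33 5.58] M [ 0.787 -0.549  0.192] w 0.115 j7 1.036
```

Emit:
step_arm --plan '[{"wx": 0,"wy": 0,"wz": 0,"tx": 0,"ty": 0,"tz": 0,"hand": 0},{"wx": 0,"wy": 0,"wz": 0,"tx": 0,"ty": 0,"tz": 0,"hand": 0},{"wx": 0,"wy": 0,"wz": 0,"tx": 0,"ty": 0,"tz": 0,"hand": 0},{"wx": 0,"wy": 0,"wz": 0,"tx": 0,"ty": 0,"tz": 0,"hand": 0},{"wx": 0,"wy": 0,"wz": 0,"tx": 0,"ty": 0,"tz": 0,"hand": 0},{"wx": 0,"wy": 0,"wz": 0,"tx": 0,"ty": 0,"tz": 0,"hand": 0},{"wx": 0,"wy": 0,"wz": 0,"tx": 0,"ty": 0,"tz": 0,"hand": 0},{"wx": 0,"wy": 0,"wz": 0,"tx": 0,"ty": 0,"tz": 0,"hand": 0},{"wx": 0,"wy": 0,"wz": 0.1,"tx": 0,"ty": 0,"tz": 0,"hand": 0},{"wx": 0,"wy": 0,"wz": 0.1,"tx": 0,"ty": 0,"tz": 0,"hand": 0}]'

```text
clock: 26.3
position: [0.5303, -0.0105, 0.0819]
ee_rot: [1.413, 2.805, 0.001]
force: [3.2, 3.4, 4.9]
width: 0.119
```

```bash
python3 -c "
from h import *;st();arm.get_image('side');st();arm.get_image('side');st()"
```

```text
t 26.3 pos [ 0.5303 -0.0105  0.0819] yaw -0.933 F [3.17 3.37 4.94] M [ 0.778 -0.614  0.322] w 0.119 j7 1.02
t 26.35 pos [ 0.5303 -0.0105  0.0819] yaw -0.9339 F [2.53 4.04 5.48] M [ 0.813 -0.593  0.239] w 0.118 j7 1.02
t 26.4 pos [ 0.5303 -0.0105  0.0819] yaw -0.9331 F [3.   3.98 5.73] M [ 0.84  -0.624  0.279] w 0.123 j7 1.02
```

Averages 0.28 N m now, so I'm stopping here. Release and withdraw.

Emit:
step_arm --plan '[{"wx": 0,"wy": 0,"wz": 0,"tx": 0,"ty": 0,"tz": 0,"hand": 0.14},{"wx": 0,"wy": 0,"wz": 0,"tx": 0,"ty": 0,"tz": 0,"hand": 0.2},{"wx": 0,"wy": 0,"wz": 0,"tx": 0,"ty": 0,"tz": 0,"hand": 0.3},{"wx": 0,"wy": 0,"wz": 0,"tx": 0,"ty": 0,"tz": 0,"hand": 0.4},{"wx": 0,"wy": 0,"wz": 0,"tx": 0,"ty": 0,"tz": 0,"hand": 0.4},{"wx": 0,"wy": 0,"wz": 0,"tx": 0,"ty": 0,"tz": -0.5,"hand": 0.4},{"wx": 0,"wy": 0,"wz": 0,"tx": 0,"ty": 0,"tz": -1.5,"hand": 0.4},{"wx": 0,"wy": 0,"wz": 0,"tx": 0,"ty": 0,"tz": -1.5,"hand": 0.4},{"wx": 0,"wy": 0,"wz": 0,"tx": 0,"ty": 0,"tz": -1.5,"hand": 0.4},{"wx": 0,"wy": 0,"wz": 0,"tx": 0,"ty": 0,"tz": -1.5,"hand": 0.4}]'

```text
clock: 27.23
position: [0.5296, -0.011, 0.1476]
ee_rot: [-1.413, -2.806, 0.001]
force: [0.9, 0.4, 0.0]
width: 0.4
```

Emit:
step_arm --plan '[{"wx": 0,"wy": 0,"wz": 0,"tx": 0,"ty": 0,"tz": -2.5,"hand": 0.4},{"wx": 0,"wy": 0,"wz": 0,"tx": 0,"ty": 0,"tz": -2.5,"hand": 0.4},{"wx": 0,"wy": 0,"wz": 0,"tx": 1.0,"ty": 0,"tz": -2.5,"hand": 0.4},{"wx": 0,"wy": 0,"wz": 0,"tx": 2.5,"ty": 0,"tz": -2.0,"hand": 0.4},{"wx": 0,"wy": 0,"wz": 0,"tx": 3,"ty": 0,"tz": 0,"hand": 0.4},{"wx": 0,"wy": 0,"wz": 0,"tx": 3,"ty": 0,"tz": 0,"hand": 0.4},{"wx": 0,"wy": 0,"wz": 0,"tx": 3,"ty": 0,"tz": 0,"hand": 0.4},{"wx": 0,"wy": 0,"wz": 0,"tx": 3,"ty": 0,"tz": 0,"hand": 0.4},{"wx": 0,"wy": 0,"wz": 0,"tx": 2,"ty": 0,"tz": 0,"hand": 0.4},{"wx": 0,"wy": 0,"wz": 0,"tx": 0,"ty": 0,"tz": 0,"hand": 0.4}]'

```text
clock: 28.07
position: [0.4231, 0.133, 0.2417]
ee_rot: [-1.404, -2.808, -0.001]
force: [0.4, -0.4, -1.0]
width: 0.399
```

```bash
python3 - <<'E'
from edges import *
st()
p,d=arm.get_image('top');cv2.imwrite('pics/t10.png',p[:,:,::-1])
q,_=arm.get_image('side');cv2.imwrite('pics/s10.png',q[:,:,::-1])
P=cloud("top",d);z=P[...,2]
print("panel right",edge(p,"row",(198,242),330,344,.09,-1))
reg=np.zeros(z.shape,bool);reg[180:265,280:320]=1
print("wing",rect("top",reg&(z>.075),.087)[0])
rp=np.zeros(z.shape,bool);rp[180:265,316:345]=1
print("panel",rect("top",rp&(z>.08),.09)[0])
p0=np.load("top0.npz")["p"].astype(int)
df=(abs(p.astype(int)-p0).sum(2)>90); print("bystander px changed: pots",df[205:300,440:530].sum(),"needle",df[180:220,165:212].sum())
E
```

```text
t 28.07 pos [0.4231 0.133  0.2417] yaw -0.9274 F [ 0.37 -0.38 -0.99] M [-0.047  0.06   0.04 ] w 0.399 j7 0.379
panel right [ 9.9999732e-01  2.3258300e-03  5.3261816e+02 -8.4637337e+01]
wing ((529.1895751953125, -10.51498031616211), (13.338483810424805, 46.04975128173828), 37.8798942565918)
panel ((527.5154418945312, -73.95700073242188), (121.25704193115234, 24.421016693115234), 0.050801247358322144)
bystander px changed: pots 2 needle 966
```

View pics/s10.png

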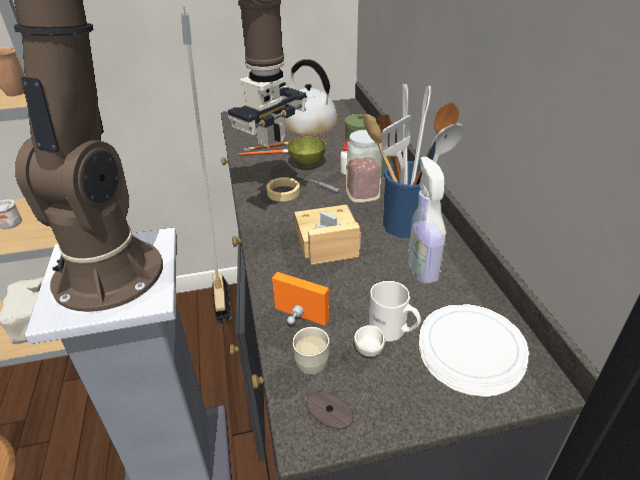

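```bash
python3 -c "
from cell import arm;print(arm.sign_off())"
```

```text
the job is handed in; nothing more can be done
None
```

The rack is assembled and handed in at about 28 s of the 72 s allowed. `sign_off` reports no verdict.

**What I did:** I gripped the panel at its top, squared it to the board and slid it in until it met the pads at about 5 N. I then turned the cam clockwise in steps of about 0.01 rad to about 0.93 rad. After letting go once, I re-gripped and crept about 0.04 rad further, because the first tightening looked close to the lower limit.

**Last checks:**
- **Tightness:** the last three moment readings were 0.32, 0.24 and 0.28 N m, about 13 N on the stud, with scatter of about ±0.04 N m. The pull is inferred from this moment, not measured directly.
- **Cam:** the top view shows the wing at about 0.91 rad from parallel. The arm's own reading was 0.93 rad; the difference is pixel noise or slack in the grip.
- **Panel:** it stands upright by eye in the side view, and is square to the board within about 0.003 rad. I put the ball about 18 mm from the cam axis. The panel also moved about 2 mm sideways as the cam drew it in.
- **One disagreement:** the panel's travel after first touching the pads, judged from pictures before the second tightening, suggested only about 7 ± 7 N. That is lower than the moment readings and was the reason for re-gripping.
- **Bystanders:** the pots show no change in the top view. The arm hid the pin tool and part of the tape in that view; in the side view both look where they were. The gripper is clear of everything.

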